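# Load, tug-test and lock the laser's torch slide

### The job

Draw the laser's loading slide fully out and snap each torch that is on the mat fully home into the spring clips of its own colour, lamp end away from you. Then, starting at the clips next to the column and working outwards, grip each torch and give it a steady tug straight up of about 10 N to be sure that the clips hold it; press it home again if it comes out. Slide the load back under the laser head until it stops and press the lock lever down flat, without bumping the laser head or disturbing the other things on the table.

Things in the scene. Friction and masses are not known exactly. Their poses are not given: they have to be found in the camera images.
- torch_red: red pocket torch, 150 g, 150 mm long: round barrel 26 mm thick for 57 mm each side of the middle, then 18 mm long hexagonal ends 28 mm across flats (red lamp end, dark tail cap), so it lies without rolling. Origin on the axis at mid-length; +x to the lamp end; may be rolled about x. Starts on the 3 mm grey felt mat, lamp end roughly away from the robot; may be absent
- torch_red_lamp (a point): centre of the lamp face of the red torch, 75 mm from its middle
- clip_red (a point): the red nest on the slide, nearest the column and laser head, marked by red saddles and strip: where the middle of the red torch's axis lies when snapped fully home, 32 mm above the slide's plate. x: the torch's axis, to the lamp end, away from the robot; y: the way the slide pulls out; z up. Each nest has two pairs of spring steel jaws, 16 mm wide, centred 40 mm either side of this point along x and 24 mm higher than it; 64 mm between the pairs
- torch_blue: blue pocket torch, 150 g, 150 mm long: round barrel 26 mm thick for 57 mm each side of the middle, then 18 mm long hexagonal ends 28 mm across flats (blue lamp end, dark tail cap), so it lies without rolling. Origin on the axis at mid-length; +x to the lamp end; may be rolled about x. Starts on the 3 mm grey felt mat, lamp end roughly away from the robot; may be absent
- torch_blue_lamp (a point): centre of the lamp face of the blue torch, 75 mm from its middle
- clip_blue (a point): the blue nest on the slide, in the middle, marked by blue saddles and strip: where the middle of the blue torch's axis lies when snapped fully home, 32 mm above the slide's plate. x: the torch's axis, to the lamp end, away from the robot; y: the way the slide pulls out; z up. A torch is pushed in from straight above, within 8 mm of centre along x: about 16 N, starting 25 mm too high and snapping down
- torch_green: green pocket torch, 150 g, 150 mm long: round barrel 26 mm thick for 57 mm each side of the middle, then 18 mm long hexagonal ends 28 mm across flats (green lamp end, dark tail cap), so it lies without rolling. Origin on the axis at mid-length; +x to the lamp end; may be rolled about x. Starts on the 3 mm grey felt mat, lamp end roughly away from the robot; may be absent
- torch_green_lamp (a point): centre of the lamp face of the green torch, 75 mm from its middle
- clip_green (a point): the green nest on the slide, nearest the pull handle, marked by green saddles and strip: where the middle of the green torch's axis lies when snapped fully home, 32 mm above the slide's plate. x: the torch's axis, to the lamp end, away from the robot; y: the way the slide pulls out; z up. Tugged up, a torch starts to give at about 4 N, has risen 1.2 mm at 10 N and leaves the jaws at about 18 N. Nests are 75 mm apart
- slide (a joint): loading slide on the laser's bed, m: 0 = fully home under the laser head, at its stop; 0.27 = drawn fully out, needed to reach the clips from above. It moves along y of the clip and handle frames; about 3 N to move, stays where it is left
- slide_handle (a point): middle of the slide's pull handle: a level steel bar 12 mm thick and 100 mm long, along x of this frame, at the plate's end away from the column, 40 mm above the plate (plate 73 mm above the table). y: the direction in which the slide pulls out. 75 mm from the green nest. With the slide home it is 105 mm clear of the laser head's end
- lock (a joint): slide lock lever on the robot's side of the bed, rad: 0 = pressed down flat (locked), 1.45 = raised (free). Stays where it is left; about 2 N at the knob
- lock_knob (a point): centre of the lever's red ball knob, 24 mm in diameter, 90 mm from the pivot on a 10 mm rod. x is parallel to the lever's axis (and to x of the clip frames); y points from pivot to knob
- lock_pivot (a point): lever's pivot, 90 mm above the table, 26 mm outside the bed's near edge (bed top 53 mm high). y: the direction in which the lever lies when locked, z up
- laser_head: fixed head of the desktop laser: a box 85 x 185 x 70 mm with a lens below, on a black column 463 mm high at the right-hand end of the 240 x 620 mm bed, hanging over it (lens 254 mm, box 285 mm above the table). Origin: centre of the bed's underside; y along the bed, away from the column; the head spans y -0.23 to -0.045 m, x +-0.043 m
- tumbler: bystander: black drinking cup 76 mm wide, 150 mm high; origin at its foot
- toolcase: bystander: black tool case with a red latch, 100 x 190 x 50 mm; origin at its underside
- goggles: bystander: laser goggles with green lenses, 150 mm wide, 120 mm deep, 49 mm high; origin below the lenses
Things that resemble listed ones, but are neither listed nor needed, are in the scene too. What is meant by the torch_green is not orange or pink, and is the smaller of those in its own colour.

How it is judged (in metres and radians):
On the way, in this order (a step that is already met when the one before it is completed fails the run):
1. every torch lies snapped home in the clips of its own colour, lamp end away from the robot, and is let go (distance between torch_red and clip_red below 0.014 m and z of torch_red in the frame of clip_red between -0.003 and 0.002 m and angle between the x axis of torch_red and the x axis of clip_red, either way round below 0.07 rad and x of torch_red_lamp in the frame of clip_red above 0.05 m and distance between torch_blue and clip_blue below 0.014 m and z of torch_blue in the frame of clip_blue between -0.003 and 0.002 m and angle between the x axis of torch_blue and the x axis of clip_blue, either way round below 0.07 rad and x of torch_blue_lamp in the frame of clip_blue above 0.05 m and distance between torch_green and clip_green below 0.014 m and z of torch_green in the frame of clip_green between -0.003 and 0.002 m and angle between the x axis of torch_green and the x axis of clip_green, either way round below 0.07 rad and x of torch_green_lamp in the frame of clip_green above 0.05 m and contact force between the fingers and torch_red below 0.5 N and contact force between the fingers and torch_blue below 0.5 N and contact force between the fingers and torch_green below 0.5 N), for 0.2 s.
2. the red torch, in its own clips with its lamp end away from the robot, is gripped and tugged up by at least 0.7 mm against its springs (about 7 N) for 0.2 s and stays in the clips (distance between torch_red and clip_red below 0.014 m and z of torch_red in the frame of clip_red between -0.003 and 0.006 m and angle between the x axis of torch_red and the x axis of clip_red, either way round below 0.07 rad and x of torch_red_lamp in the frame of clip_red above 0.05 m and z of torch_red in the frame of clip_red above 0.0007 m and contact force between the fingers and torch_red above 2 N), for 0.2 s.
3. the blue torch, in its own clips with its lamp end away from the robot, is gripped and tugged up by at least 0.7 mm against its springs (about 7 N) for 0.2 s and stays in the clips (distance between torch_blue and clip_blue below 0.014 m and z of torch_blue in the frame of clip_blue between -0.003 and 0.006 m and angle between the x axis of torch_blue and the x axis of clip_blue, either way round below 0.07 rad and x of torch_blue_lamp in the frame of clip_blue above 0.05 m and z of torch_blue in the frame of clip_blue above 0.0007 m and contact force between the fingers and torch_blue above 2 N), for 0.2 s.
4. the green torch, in its own clips with its lamp end away from the robot, is gripped and tugged up by at least 0.7 mm against its springs (about 7 N) for 0.2 s and stays in the clips (distance between torch_green and clip_green below 0.014 m and z of torch_green in the frame of clip_green between -0.003 and 0.006 m and angle between the x axis of torch_green and the x axis of clip_green, either way round below 0.07 rad and x of torch_green_lamp in the frame of clip_green above 0.05 m and z of torch_green in the frame of clip_green above 0.0007 m and contact force between the fingers and torch_green above 2 N), for 0.2 s.
5. the slide is fully home under the head (within 6 mm) with every torch in its clips (value of joint slide below 0.006 m and distance between torch_red and clip_red below 0.014 m and z of torch_red in the frame of clip_red between -0.003 and 0.002 m and angle between the x axis of torch_red and the x axis of clip_red, either way round below 0.07 rad and x of torch_red_lamp in the frame of clip_red above 0.05 m and distance between torch_blue and clip_blue below 0.014 m and z of torch_blue in the frame of clip_blue between -0.003 and 0.002 m and angle between the x axis of torch_blue and the x axis of clip_blue, either way round below 0.07 rad and x of torch_blue_lamp in the frame of clip_blue above 0.05 m and distance between torch_green and clip_green below 0.014 m and z of torch_green in the frame of clip_green between -0.003 and 0.002 m and angle between the x axis of torch_green and the x axis of clip_green, either way round below 0.07 rad and x of torch_green_lamp in the frame of clip_green above 0.05 m), for 0.2 s.
6. with the slide home, the lock lever is down flat (within 0.1 rad) (value of joint slide below 0.006 m and value of joint lock below 0.1 rad), for 0.2 s.
At the end, for the whole second after the job is handed in: every torch present lies in the clips of its own colour (middle within 14 mm of the nest's point and not more than 2 mm high, within 0.07 rad of the clips' direction), lamp end away from the robot and at rest; the slide is within 6 mm of home and the lock lever within 0.1 rad of flat (all of step 6 and distance between torch_red and clip_red below 0.014 m and z of torch_red in the frame of clip_red between -0.003 and 0.002 m and angle between the x axis of torch_red and the x axis of clip_red, either way round below 0.07 rad and x of torch_red_lamp in the frame of clip_red above 0.05 m and distance between torch_blue and clip_blue below 0.014 m and z of torch_blue in the frame of clip_blue between -0.003 and 0.002 m and angle between the x axis of torch_blue and the x axis of clip_blue, either way round below 0.07 rad and x of torch_blue_lamp in the frame of clip_blue above 0.05 m and distance between torch_green and clip_green below 0.014 m and z of torch_green in the frame of clip_green between -0.003 and 0.002 m and angle between the x axis of torch_green and the x axis of clip_green, either way round below 0.07 rad and x of torch_green_lamp in the frame of clip_green above 0.05 m and linear speed of each of torch_red, torch_blue, torch_green below 0.02 m/s); the robot touches nothing.
It fails at once if the laser head is bumped (over 10 N) (contact force between anything else and laser_head above 10 N).
It fails at once if a bystander object is pushed more than 30 mm (distance of any of tumbler, toolcase, goggles from where it was at the start of the episode above 0.03 m).
Of torch_red, torch_blue, torch_green only 2 to 3 are there at a start; the rules pass over those that are not, and their reading is None.
At some moment in a run one of torch_red, torch_blue, torch_green may be knocked a few centimetres aside while the robot is not near it.
Once in a run the grip may slacken for a moment while it holds something.
It also fails if it takes over 210 s, if anything falls off the work surface, if the arm or the gripper's body presses on something with over 40 N, if the wrist force passes 120 N, or if a joint passes its speed limit or range.

### The arm

A 7-joint arm with a two-finger parallel gripper is mounted at the origin on the work surface. World frame = base frame: x ahead of the robot, y to its left, z up, the work surface at z = 0. Lengths are in mm, angles in rad, forces in N, time in s.
With the tool pointing down it reaches from about 350 to 900 mm from the base axis. Payload 7.2 kg.
Tool frame: the origin (TCP) lies on the centre line of the jaws, within the pads' length; the fingertips stand 17 mm ahead of it and the grasp point (between the pads) lies 2 mm behind it; z points along the fingers, y is the line along which they close (so a half turn about z gives the same grasp; the last joint's range is limited). The gripper opens to 85 mm and grips with 20 to 120 N. Pads are 22 mm wide; open, the fingers measure 114 mm over their backs; the gripper's body (76 mm by 85 mm) begins 54 mm behind the grasp point. The pads swing forward as they close: fully open they stand 13 mm farther back than shut.
Start: joints at [1.115, 0.411, -0.013, 1.596, 0.006, 1.134, -0.082], TCP at [236.334, -578.598, 212.797] pointing down, gripper open.
Joint ranges: [-2.95, 2.95], [-0.29, 1.99], [-1.47, 1.44], [0.14, 2.54], [-1.03, 4.17], [0.13, 1.85], [-2.86, 2.86]. Speed limits (rad/s): [2.39, 2.39, 3.01, 3.01, 3.14, 3.14, 3.14].

### API

Orientations are given as a 3x3 rotation matrix whose columns are the frame's x, y, z axes.
In Python, from plant import ctrl, imaging, job gives the robot as it stands.
- The arm moves only by the tool apply_moves, never from a script. Its argument "plan" is a list of rows, each an object of numbers: "tx", "ty", "tz": the shift along the world's x, y, z in cm; "roll": the turn about the world's z in rad. In form: [{"tx": .., "ty": .., "tz": .., "roll": ..}, ...]. A call has 1 to 5 rows; each row is the pose to reach, as a shift and turn from the pose commanded when the call began; what a row does not reach only later rows make up. A row lasts 1/12 s, in which the tool goes at most 41.7 mm and 7.16 degrees, less where a joint would pass 70% of its speed; a pose out of reach is approached as far as the arm can. A call with a gripper value outside its range is refused whole. "gripper" is the opening, from 0 (shut) to 1 (fully open), set as the call begins (left out, the last holds). The fingers move at their own pace and stop on an object; the grip force is fixed at half the most. Time passes only in rows, so rows that repeat a pose let the fingers close. It gives the time, the measured TCP pose, the force, the opening and the grip force at its end, in the units of the state.
- ctrl.sense(): the state, without advancing time (a new reading comes with each control period).
- imaging.capture(name): name is "scene" or "top" or "wrist"; returns the picture (480x640x3 uint8, red, green, blue); there is no depth.
- imaging.camera_info(name): a dict with "mtx" (3x3 intrinsics, pixels), "dist_coeffs" ([k1, k2, p1, p2, k3] as OpenCV has them; the pictures are not rectified), "R" (3x3) and "t" (3): a world point X has camera coordinates R X + t. Camera axes: x right, y down, z forward; pixel columns grow to the right and rows downward; lengths in mm; the calibration is good to about 2 mm. A picture is of the moment at which its call begins: read the wrist's pose just before it. camera_info takes no time and is no camera call; for the wrist camera it gives the pose at the moment of the call.
- job.close_job(): hands the job in; it is judged then, once.
Trained networks look in the newest picture that a camera, given by its name, has taken for a name from the list of things; names that differ only in an ending like _2 or _b are one class to them, and where a whole thing is asked for, a point or a joint stands for the part that bears it (a point fixed in the world has none). Each returns a list of dicts, best first, with "confidence" (0 to 1); they miss things now and then, are a little off and sometimes report something else, mostly with a low value. They report only what shows in the picture. A call takes as long as a camera call. They do not tell look-alikes from the thing itself.
- imaging.outline_of(query, camera): "region" (480x640 bool, what is visible of it) and "extent" ([left, top, width, height] in pixels, round what is visible of it).
The state is a dict: "clock": time; "joint_positions": joint angles; "joint_vel": joint speeds; "tau": joint torques, N m; "eef_pos": TCP position; "tcp_rot": TCP orientation; "contact_force": force on the tool from outside, world axes, zero at the start; "moment": the same for the moment, N m; "width": opening from 0.0 (shut) to 1.0 (fully open); "grasp_force": force on a finger pad.
Only numpy, scipy, OpenCV 4.12 (cv2) and the standard library are available. Lean on these libraries where they do the work, as an engineer would, in place of code of your own. Each camera call takes 0.05 s, during which the arm holds its last target. There are 200 camera calls.

## Working session

There is one attempt and no reset: what is moved stays moved. The work goes in short steps, Python scripts to look and compute and a tool call to move; the robot and the scene stay as the last step left them, time stands still between calls to the robot, and variables do not carry over. Pictures are saved under pics/ and viewed, at most 14 in all, crops included, and the job is handed in when it is done.

Besides the shell and the picture viewer there is one more tool, called after "Call:" by a JSON object that holds its "op" and its "data". apply_moves: Moves the arm, as the interface text tells. Its arguments: {"type":"object","properties":{"plan":{"type":"array"},"gripper":{"type":"number"}},"required":["plan"]}

```bash
ls; mkdir -p pics; cat > h.py <<'E'
import numpy as np, cv2
from plant import ctrl, imaging, job
def cap(n,f=None):
    im=imaging.capture(n); 
    if f: cv2.imwrite('pics/'+f+'.png',im[:,:,::-1])
    return im
def ray(n,px,ci=None):
    ci=ci or imaging.camera_info(n); K=np.array(ci['mtx'],float);d=np.array(ci['dist_coeffs'],float)
    R=np.array(ci['R']);t=np.array(ci['t']).ravel()
    u=cv2.undistortPoints(np.array(px,float).reshape(-1,1,2),K,d).reshape(-1,2)
    return -R.T@t, np.c_[u,np.ones(len(u))]@R
def at_z(n,px,z,ci=None):
    c,d=ray(n,px,ci); return c+d*((z-c[2])/d[:,2])[:,None]
def proj(n,X,ci=None):
    ci=ci or imaging.camera_info(n);R=np.array(ci['R']);t=np.array(ci['t'],float).ravel()
    return cv2.projectPoints(np.array(X,float).reshape(-1,1,3),cv2.Rodrigues(R)[0],t,np.array(ci['mtx'],float),np.array(ci['dist_coeffs'],float))[0].reshape(-1,2)
E
python3 - <<'E'
from h import *
np.set_printoptions(precision=3,suppress=True)
for n in ['scene','top','wrist']:
    im=cap(n,n+'0'); ci=imaging.camera_info(n); c,d=ray(n,[[320,240]]); print(n,c,d,ci['mtx'][0][0])
for n in ['torch_red','torch_blue','torch_green','slide_handle','lock_knob','laser_head','tumbler','toolcase','goggles']:
  for cam in ['top','scene']:
    for o in imaging.outline_of(n,cam)[:4]:
        ys,xs=np.nonzero(o['region']); print(n,cam,round(o['confidence'],2),o['extent'],xs.mean().round(1),ys.mean().round(1),len(xs))
s=ctrl.sense();print(s)
E
```

```text
pics
scene [ 990.746  716.316 1234.516] [[-0.341 -0.465 -0.817]] 525.8406248168155
top [ 385.564   95.269 1493.241] [[ 0.112  0.016 -0.994]] 455.43569746620466
wrist [ 302.422 -551.511  372.287] [[-0.262 -0.109 -0.959]] 340.190792529143
torch_red top 0.75 [250.2, 234.6, 11.3, 43.1] 257.0 256.4 380
torch_red scene 0.78 [361.3, 298.5, 47.0, 45.8] 383.5 321.5 633
torch_blue top 0.88 [218.2, 231.8, 16.1, 48.5] 226.0 257.6 421
torch_blue top 0.19 [430.9, 268.8, 18.2, 9.0] 439.0 274.0 82
torch_blue scene 0.57 [384.6, 329.0, 46.3, 47.2] 408.6 351.3 670
torch_green top 0.77 [255.9, 316.5, 41.8, 57.9] 277.3 343.2 748
torch_green top 0.67 [278.2, 222.8, 11.0, 48.1] 284.0 243.7 387
torch_green top 0.62 [332.9, 280.6, 27.9, 44.3] 346.9 302.6 357
torch_green scene 0.82 [425.7, 219.7, 32.2, 68.8] 442.5 252.5 900
torch_green scene 0.7 [324.5, 285.6, 51.7, 39.9] 349.6 305.8 598
torch_green scene 0.64 [330.9, 213.4, 52.8, 17.1] 357.4 221.4 464
torch_green scene 0.56 [475.1, 357.2, 33.9, 81.3] 492.6 399.1 1154
slide_handle top 0.59 [395.0, 202.7, 90.7, 52.8] 436.3 229.1 4480
slide_handle scene 0.81 [1
[... 776 characters left out ...]
 497.6 313.5 486
goggles top 0.31 [280.9, 220.6, 11.5, 46.0] 284.1 243.6 432
goggles scene 0.72 [191.4, 144.0, 93.1, 83.8] 235.4 186.7 4353
{'clock': 1.05, 'joint_positions': array([ 1.115,  0.411, -0.013,  1.596,  0.006,  1.134, -0.082]), 'joint_vel': array([ 0.002,  0.   , -0.   ,  0.001,  0.   , -0.001,  0.001]), 'tau': array([ -0.   , -60.043,   0.682, -29.975,   0.014,   0.002,   0.   ]), 'eef_pos': array([ 236.319, -578.605,  212.804]), 'tcp_rot': array([[ 0.926,  0.378, -0.   ],
       [ 0.378, -0.926, -0.   ],
       [-0.   ,  0.   , -1.   ]]), 'contact_force': array([-0.832,  0.046,  0.559]), 'moment': array([-0.008,  0.051, -0.029]), 'grasp_force': 0.0, 'width': 0.9993273484343624}
```

```bash
python3 - <<'E'
import cv2
a=cv2.imread('pics/top0.png'); cv2.imwrite('pics/topc.png',cv2.resize(a[140:370,190:570],(800,484),interpolation=cv2.INTER_CUBIC))
E
```

```text
(no output)
```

View pics/scene0.png

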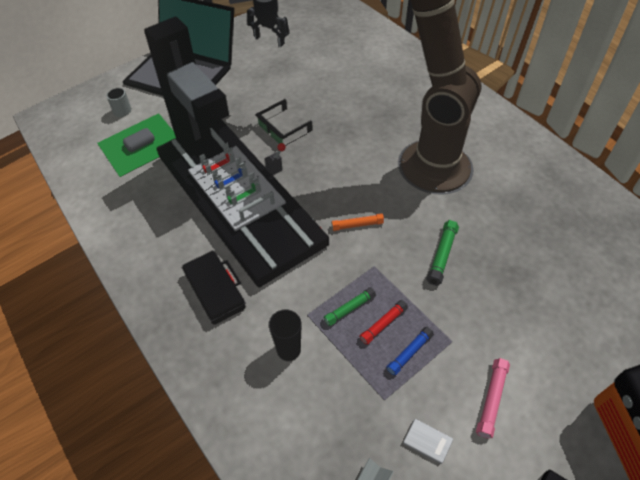

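View pics/topc.png

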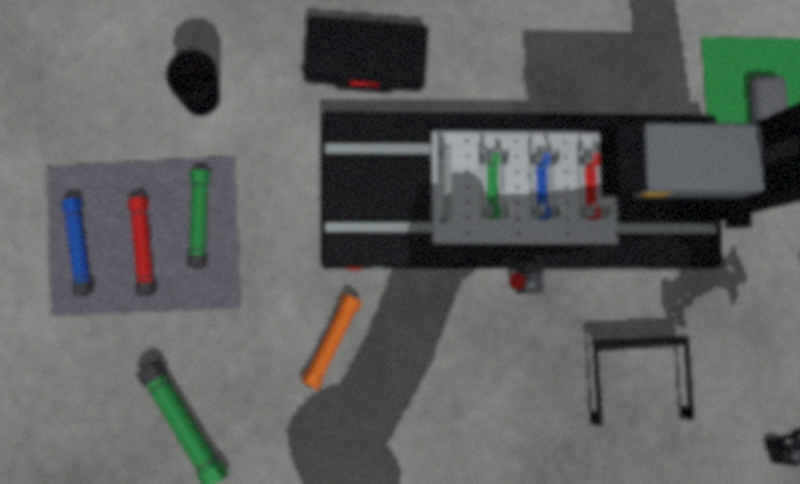

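The top crop shows the mat with blue (75,243), red (141,243), green (198,215) torches, lamps up (away from the robot). Look-alikes: the big green torch at (185,415), off the mat, and the orange one at (330,340). A pink one shows only in the scene view, at (495,395). The handle is near crop (443,190), the knob at (518,282). I choose the three on the mat, and the small green is the one at (198,215).

```bash
cat >> h.py <<'E'
def torch(n,im,color,box,z=17):
    """axis line of a torch from colour+dark tail inside box -> centre, yaw(lamp dir)"""
    x0,y0,x1,y1=box; hsv=cv2.cvtColor(im,cv2.COLOR_RGB2HSV)
    h=hsv[...,0].astype(int);ok=(hsv[...,1]>110)&(hsv[...,2]>50)
    m={'red':(h<10)|(h>170),'green':(h>45)&(h<85),'blue':(h>100)&(h<130)}[color]&ok
    mm=np.zeros_like(m);mm[y0:y1,x0:x1]=m[y0:y1,x0:x1]
    k,l,st,_=cv2.connectedComponentsWithStats(mm.astype(np.uint8))
    i=1+np.argmax(st[1:,4]);ys,xs=np.nonzero(l==i)
    P=at_z(n,np.c_[xs,ys],z)[:,:2];c=P.mean(0);u=np.linalg.svd(P-c,full_matrices=False)[2][0]
    u=u*np.sign(u[0]);s=(P-c)@u
    lo,hi=np.percentile(s,.5),np.percentile(s,99.5)   # coloured part = lamp end + barrel (132 mm)
    return c+u*(hi-75),u,hi-lo
E
python3 - <<'E'
from h import *
np.set_printoptions(precision=1,suppress=True)
f=lambda L:[[190+x/2.105,140+y/2.105] for x,y in L]
print('bed left corners',at_z('top',f([(322,113),(322,267)]),53))
print('bed near right',at_z('top',f([(720,267)]),53))
print('handle ends',at_z('top',f([(443,140),(443,218)]),113))
print('plate corners',at_z('top',f([(432,130),(432,243),(617,243)]),73))
print('strips',at_z('top',f([(493,185),(543,185),(592,185)]),85))
print('knob', [at_z('top',f([(518,282)]),z) for z in (90,130,180)])
print('knob line scene',ray('scene',[[279,149.7]]),proj('top',[[400,-300,180]]))
# knob triangulation
c1,d1=ray('top',[[438.9,273.9]]);c2,d2=ray('scene',[[279,149.7]])
A=np.c_[d1[0],-d2[0]];s=np.linalg.lstsq(A,c2-c1,rcond=None)[0];print('knob tri',c1+s[0]*d1[0],c2+s[1]*d2[0])
for n,B in [('top',{'blue':(212,220,240,290),'red':(245,220,270,290),'green':(275,210,295,275)}),('scene',{'blue':(380,320,440,380),'red':(355,290,412,348),'green':(318,280,380,330)})]:
    im=cv2.imread(f'pics/{n}0.png')[:,:,::-1].copy()
    for col,b in B.items():
        c,u,L=torch(n,im,col,b); print(n,col,c,'yaw',round(np.arctan2(u[1],u[0]),3),'len',L)
E
```

```text
bed left corners [[697.   43.6  53. ]
 [461.5  46.8  53. ]]
bed near right [[ 453.9 -565.7   53. ]]
handle ends [[ 642.3 -130.8  113. ]
 [ 527.6 -127.6  113. ]]
plate corners [[ 665.2 -121.2   73. ]
 [ 494.5 -116.7   73. ]
 [ 491.4 -396.9   73. ]]
strips [[ 579.1 -208.3   85. ]
 [ 578.4 -283.7   85. ]
 [ 577.9 -358.3   85. ]]
knob [array([[ 434.3, -239.9,   90. ]]), array([[ 432.9, -230.4,  130. ]]), array([[ 431.2, -218.4,  180. ]])]
knob line scene (array([ 990.7,  716.3, 1234.5]), array([[-0.4, -0.6, -0.7]])) [[464.1 284.3]]
knob tri [ 432.8 -237.1  137.8] [ 434.5 -238.6  138.2]
top blue [503.8 427.6] yaw 0.144 len 135.623118350147
top red [502.8 326.3] yaw 0.096 len 135.12945711998117
top green [542.9 237.4] yaw -0.032 len 130.5230485116278
scene blue [504.3 427.5] yaw 0.155 len 136.08108152693836
scene red [504.6 325.9] yaw 0.102 len 136.98534909933835
scene green [544.5 237.8] yaw -0.023 len 132.65830598887598
```

```bash
python3 - <<'E'
import cv2
a=cv2.imread('pics/scene0.png'); cv2.imwrite('pics/sc.png',cv2.resize(a[130:290,150:350],(800,640),interpolation=cv2.INTER_CUBIC)[:600])
E
```

```text
(no output)
```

View pics/sc.png

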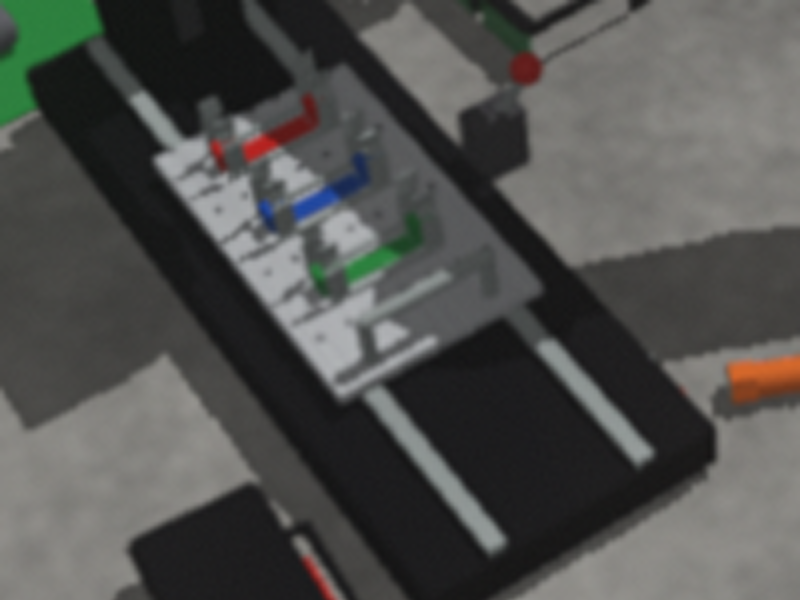

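The scene crop shows all three nests empty on a plate that is part-way out, with the handle bar near crop (420,300), the knob at (525,68) and its pivot block at (495,135). Both cameras agree on the torch positions to about 2 mm. Next I move to the handle.

Call:
{"op": "apply_moves", "data": {"plan": [{"tx":3,"ty":3,"tz":1.4,"roll":-0.1},{"tx":6,"ty":6,"tz":2.8,"roll":-0.2},{"tx":9,"ty":9,"tz":4.2,"roll":-0.3},{"tx":11.5,"ty":11.5,"tz":5.6,"roll":-0.398},{"tx":14,"ty":14,"tz":7,"roll":-0.398}], "gripper": 0.5}}

```text
clock: 1.47
eef_pos: [376.2, -438.1, 282.8]
tcp_rot: [[1.0, -0.017, -0.0], [-0.017, -1.0, 0.0], [-0.0, -0.0, -1.0]]
contact_force: [0.8, -1.6, 0.6]
width: 0.499
grasp_force: 0.0
```

Call:
{"op": "apply_moves", "data": {"plan": [{"ty":4},{"ty":8},{"ty":12},{"ty":16},{"ty":20}]}}

```text
$.plan[0]: bad value
```

Call:
{"op": "apply_moves", "data": {"plan": [{"tx":3,"ty":2.5},{"tx":6,"ty":5},{"tx":9,"ty":7.5},{"tx":12,"ty":9},{"tx":14,"ty":10}]}}

```text
$.plan[0]: bad value
```

```bash
python3 - <<'E'
from h import *
np.set_printoptions(precision=3,suppress=True)
s=ctrl.sense();print(s['clock'],s['eef_pos'],s['tcp_rot'],s['width'],s['contact_force'])
cap('wrist','w1'); print(proj('wrist',[[580,-129,113],[580,-204,105],[530,-129,113],[630,-129,113]]))
import json;ci=imaging.camera_info('wrist');np.savez('w1.npz',**{k:np.array(v) for k,v in ci.items()})
E
```

```text
1.4667 [ 376.154 -438.137  282.805] [[ 1.    -0.017 -0.   ]
 [-0.017 -1.     0.   ]
 [-0.    -0.    -1.   ]] 0.4986690776334126 [ 0.774 -1.616  0.634]
[[-28.932  -4.02 ]
 [ 61.908  -2.339]
 [-15.086  58.698]
 [-43.434 -71.667]]
```

View pics/w1.png

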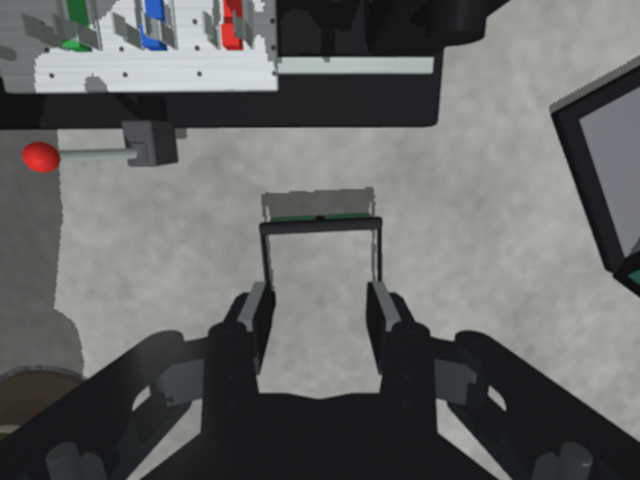

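The wrist view shows the goggles below the hand (320,225), the knob at (41,157), the pivot block at (150,143) and the clip row top left. Two of the moves were refused because every row needs all four keys.

Call:
{"op": "apply_moves", "data": {"plan": [{"tx":0,"ty":4,"tz":0,"roll":0},{"tx":0,"ty":8,"tz":0,"roll":0},{"tx":0,"ty":12,"tz":0,"roll":0},{"tx":0,"ty":16,"tz":0,"roll":0},{"tx":0,"ty":20,"tz":0,"roll":0}]}}

```text
clock: 1.93
eef_pos: [374.8, -238.1, 282.2]
tcp_rot: [[1.0, -0.01, 0.0], [-0.01, -1.0, -0.001], [0.0, 0.001, -1.0]]
contact_force: [0.6, -0.5, 0.0]
width: 0.503
grasp_force: 0.0
```

Call:
{"op": "apply_moves", "data": {"plan": [{"tx":3,"ty":2.5,"tz":0,"roll":0},{"tx":6,"ty":5,"tz":0,"roll":0},{"tx":9,"ty":7.5,"tz":0,"roll":0},{"tx":12,"ty":9,"tz":0,"roll":0},{"tx":14,"ty":11,"tz":0,"roll":0}]}}

```text
clock: 2.35
eef_pos: [517.4, -128.9, 282.2]
tcp_rot: [[1.0, -0.009, 0.001], [-0.009, -1.0, -0.0], [0.001, 0.0, -1.0]]
contact_force: [-0.1, 0.1, 0.5]
width: 0.503
grasp_force: 0.0
```

```bash
python3 - <<'E'
from h import *
np.set_printoptions(precision=3,suppress=True)
s=ctrl.sense();print(s['clock'],s['eef_pos'],s['tcp_rot'],s['width'],s['contact_force'])
cap('wrist','w2'); print(proj('wrist',[[580,-129,113],[580,-204,105],[530,-129,113],[630,-129,113]]))
ci=imaging.camera_info('wrist');np.savez('w2.npz',**{k:np.array(v) for k,v in ci.items()})
w1=dict(np.load('w1.npz'))
c1,d1=ray('wrist',[[41,157]],w1);c2,d2=ray('top',[[437,274]])
s=np.linalg.lstsq(np.c_[d1[0],-d2[0]],c2-c1,rcond=None)[0];print('knob',c1+s[0]*d1[0],c2+s[1]*d2[0])
print('rod at block',at_z('wrist',[[130,154]],90,w1))
E
```

```text
2.35 [ 517.425 -128.92   282.213] [[ 1.    -0.009  0.001]
 [-0.009 -1.    -0.   ]
 [ 0.001  0.    -1.   ]] 0.5032668136402965 [-0.104  0.061  0.502]
[[325.724 152.931]
 [403.461 152.409]
 [325.648 205.395]
 [325.801  95.992]]
knob [ 445.286 -219.334  183.626] [ 430.957 -220.31   183.365]
rod at block [[ 444.221 -237.449   90.   ]]
```

View pics/w2.png

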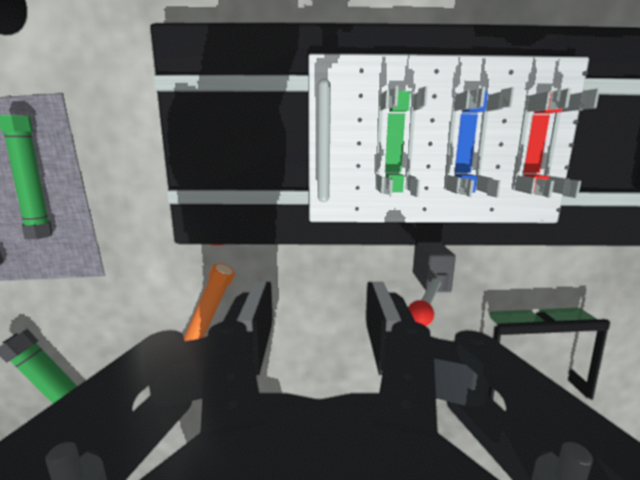

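The wrist view shows the handle bar at (324,80–203), within 2 mm of prediction in y. The knob is raised at (421,313), and the nests are at columns 395, 465 and 537. Next I grip the bar.

Call:
{"op": "apply_moves", "data": {"plan": [{"tx":3,"ty":0.1,"tz":-2,"roll":0},{"tx":6.5,"ty":0.1,"tz":-4,"roll":0},{"tx":7,"ty":0.1,"tz":-8,"roll":0},{"tx":7,"ty":0.1,"tz":-12,"roll":0},{"tx":7,"ty":0.1,"tz":-15,"roll":0}]}}

```text
clock: 2.82
eef_pos: [584.3, -128.7, 128.8]
tcp_rot: [[1.0, -0.009, -0.002], [-0.009, -1.0, 0.001], [-0.002, -0.001, -1.0]]
contact_force: [-0.4, -0.5, -1.0]
width: 0.501
grasp_force: 0.0
```

Call:
{"op": "apply_moves", "data": {"plan": [{"tx":0,"ty":0,"tz":-1,"roll":0},{"tx":0,"ty":0,"tz":-2.1,"roll":0},{"tx":0,"ty":0,"tz":-2.1,"roll":0}]}}

```text
clock: 3.07
eef_pos: [584.7, -128.9, 110.2]
tcp_rot: [[1.0, -0.01, -0.002], [-0.01, -1.0, 0.0], [-0.002, -0.0, -1.0]]
contact_force: [-0.5, 0.0, -0.4]
width: 0.499
grasp_force: 0.0
```

Call:
{"op": "apply_moves", "data": {"plan": [{"tx":0,"ty":0,"tz":0,"roll":0},{"tx":0,"ty":0,"tz":0,"roll":0},{"tx":0,"ty":0,"tz":0,"roll":0},{"tx":0,"ty":0,"tz":0,"roll":0},{"tx":0,"ty":0,"tz":0,"roll":0}], "gripper": 0.0}}

```text
clock: 3.48
eef_pos: [585.7, -128.9, 112.2]
tcp_rot: [[1.0, -0.01, 0.002], [-0.01, -1.0, -0.0], [0.002, 0.0, -1.0]]
contact_force: [-0.0, 0.8, 0.5]
width: 0.001
grasp_force: 0.0
```

The grip shut on nothing, so I take a look.

```bash
python3 - <<'E'
from h import *
np.set_printoptions(precision=1,suppress=True)
w=dict(np.load('w2.npz'))
for z in (100,113): print(at_z('wrist',[[324,80],[324,203],[318,80],[331,203]],z,w))
im=cap('wrist'); t=cap('scene')
o=np.hstack([cv2.resize(im,(400,300)),cv2.resize(t[130:280,150:350],(400,300))])
cv2.imwrite('pics/c1.png',o[:,:,::-1]); print(proj('wrist',[[585,-129,113]]),proj('scene',[[585,-129,113]]))
E
```

```text
[[ 645.4 -127.5  100. ]
 [ 530.1 -127.5  100. ]
 [ 645.4 -122.   100. ]
 [ 530.  -134.6  100. ]]
[[ 643.3 -127.4  113. ]
 [ 532.4 -127.4  113. ]
 [ 643.4 -122.   113. ]
 [ 532.4 -134.2  113. ]]
[[320.3 286.8]] [[256.9 202.5]]
```

View pics/c1.png

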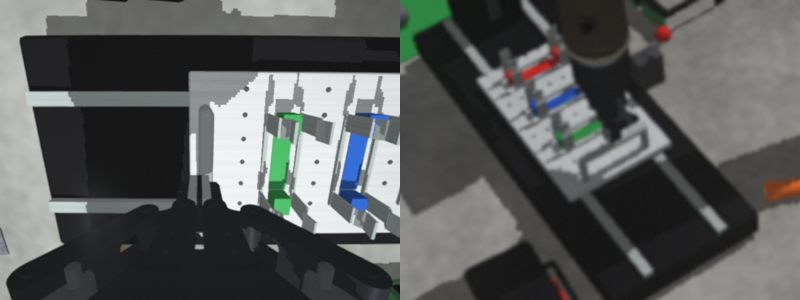

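Call:
{"op": "apply_moves", "data": {"plan": [{"tx":0,"ty":0.5,"tz":0,"roll":0},{"tx":0,"ty":1,"tz":0,"roll":0},{"tx":0,"ty":1.5,"tz":0,"roll":0},{"tx":0,"ty":2,"tz":0,"roll":0}]}}

```text
clock: 3.92
eef_pos: [585.2, -107.8, 111.1]
tcp_rot: [[1.0, -0.01, -0.0], [-0.01, -1.0, 0.0], [-0.0, -0.0, -1.0]]
contact_force: [0.2, 1.0, 0.5]
width: -0.003
grasp_force: 0.0
```

```bash
python3 - <<'E'
from h import *
np.set_printoptions(precision=1,suppress=True)
s=ctrl.sense();print(s['eef_pos'],s['width'],s['contact_force'],s['grasp_force'])
im=cap('wrist'); t=cap('scene')
o=np.hstack([cv2.resize(im[120:420,220:440],(400,545)),cv2.resize(t[150:260,210:290],(400,545),interpolation=cv2.INTER_CUBIC)])
cv2.imwrite('pics/c2.png',o[:,:,::-1])
E
```

```text
[ 585.2 -107.8  111.1] -0.0027085157774209764 [0.2 1.  0.5] 0.0
```

View pics/c2.png

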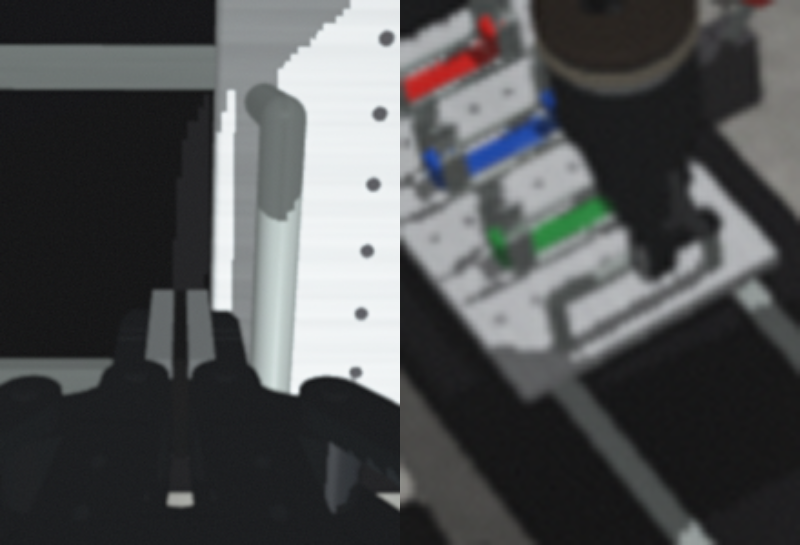

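```bash
python3 - <<'E'
from h import *
np.set_printoptions(precision=1,suppress=True)
for z in (73,85,95,105,113,125): print(z,at_z('wrist',[[371,312],[374,215],[313,330],[371,182]],z)[:,:2].ravel())
print(imaging.camera_info('wrist')['t'],ray('wrist',[[320,240]]))
print(proj('wrist',[[585,-108,94],[585,-108,111]]))
E
```

```text
73 [ 549.1 -139.9  613.3 -139.5  536.2 -102.2  632.8 -137. ]
85 [ 555.6 -137.9  615.9 -137.5  543.5 -102.5  634.3 -135.2]
95 [ 561.  -136.3  618.1 -135.9  549.6 -102.7  635.5 -133.7]
105 [ 566.4 -134.6  620.3 -134.3  555.6 -103.   636.7 -132.2]
113 [ 570.8 -133.3  622.  -133.   560.5 -103.2  637.6 -131. ]
125 [ 577.3 -131.3  624.6 -131.   567.8 -103.5  639.1 -129.2]
[-101.3  557.1  442.4] (array([ 656.6, -107.2,  271.3]), array([[-0.3,  0. , -1. ]]))
[[321.7 272.9]
 [321.9 285.4]]
```

```bash
python3 - <<'E'
from h import *
np.set_printoptions(precision=1,suppress=True)
X=[[585,-108,94],[585,-129,113],[532,-129,113],[638,-129,113],[532,-129,75],[638,-129,75],[585,-108,160]]
p=proj('scene',X); print(p, (p-[210,150])*[5,4.95]+[400,0])
cap('top','t2'); im=cv2.imread('pics/t2.png'); 
o=np.hstack([cv2.resize(im[190:280,380:460],(400,450),interpolation=cv2.INTER_CUBIC),cv2.resize(cv2.imread('pics/scene0.png')[150:240,220:300],(400,450),interpolation=cv2.INTER_CUBIC)]);cv2.imwrite('pics/c3.png',o)
p=proj('top',X);print((p-[380,190])*5); p=proj('scene',X);print((p-[220,150])*5+[400,0])
E
```

```text
[[261.7 211.6]
 [256.9 202.5]
 [272.8 193.6]
 [240.6 211.7]
 [273.9 202.2]
 [242.4 220.2]
 [259.3 196.2]] [[658.7 304.8]
 [634.5 260.1]
 [714.2 215.8]
 [553.  305.5]
 [719.5 258.6]
 [561.9 347.5]
 [646.6 228.7]]
[[ 63.5 179.3]
 [102.  174.6]
 [104.3 260.6]
 [ 99.5  89.4]
 [ 94.7 267.1]
 [ 90.1 100.3]
 [ 79.2 163.5]]
[[608.7 307.8]
 [584.5 262.7]
 [664.2 217.9]
 [503.  308.6]
 [669.5 261.2]
 [511.9 351. ]
 [596.6 231. ]]
```

View pics/c3.png

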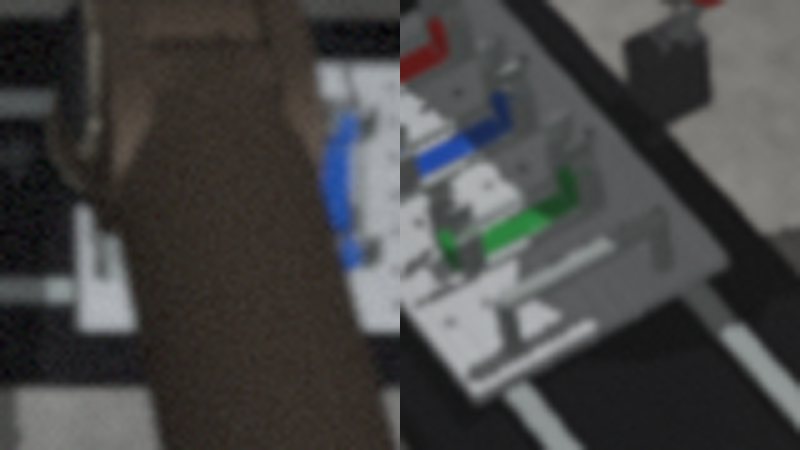

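The pictures confirm the bar at y≈-129, z≈113, but the fingertips show about 25 mm higher than I reckoned and passed over the bar. I go back, open, and feel downwards deeper.

Call:
{"op": "apply_moves", "data": {"plan": [{"tx":0,"ty":0,"tz":3,"roll":0},{"tx":0,"ty":-1,"tz":5,"roll":0},{"tx":0,"ty":-2.3,"tz":5,"roll":0},{"tx":0,"ty":-2.3,"tz":5,"roll":0},{"tx":0,"ty":-2.3,"tz":5,"roll":0}], "gripper": 0.5}}

```text
clock: 4.48
eef_pos: [584.6, -132.8, 160.6]
tcp_rot: [[1.0, -0.012, -0.001], [-0.012, -1.0, -0.0], [-0.001, 0.0, -1.0]]
contact_force: [0.0, 1.1, -0.8]
width: 0.501
grasp_force: 0.0
```

Call:
{"op": "apply_moves", "data": {"plan": [{"tx":0,"ty":0,"tz":-3,"roll":0},{"tx":0,"ty":0,"tz":-5,"roll":0},{"tx":0,"ty":0,"tz":-5.5,"roll":0},{"tx":0,"ty":0,"tz":-6,"roll":0},{"tx":0,"ty":0,"tz":-6,"roll":0}]}}

```text
clock: 4.9
eef_pos: [584.7, -131.1, 100.2]
tcp_rot: [[1.0, -0.01, -0.002], [-0.01, -1.0, 0.001], [-0.002, -0.001, -1.0]]
contact_force: [-0.2, 0.2, 0.6]
width: 0.502
grasp_force: 0.0
```

```bash
python3 - <<'E'
from h import *
np.set_printoptions(precision=1,suppress=True)
s=ctrl.sense();print(s['eef_pos'],s['width'],s['contact_force'],s['grasp_force'])
im=cap('wrist'); t=cap('scene')
X=[[585,-130,94],[585,-130,78],[585,-129,113],[585,-109,78],[585,-151,78]]
print((proj('scene',X)-[210,150])*[5,4.95]+[400,0],(proj('wrist',X)-[220,120])/.55)
o=np.hstack([cv2.resize(im[120:420,220:440],(400,545)),cv2.resize(t[150:260,210:290],(400,545),interpolation=cv2.INTER_CUBIC)])
cv2.imwrite('pics/c4.png',o[:,:,::-1])
E
```

```text
[ 584.7 -131.1  100.2] 0.5015177923261622 [-0.2  0.2  0.6] 0.0
[[637.1 280.4]
 [640.1 298.1]
 [634.5 260.1]
 [660.5 321.3]
 [619.9 275.2]] [[176.5 291.5]
 [176.8 271.5]
 [172.3 320.1]
 [110.8 272.1]
 [242.8 270.9]]
```

View pics/c4.png

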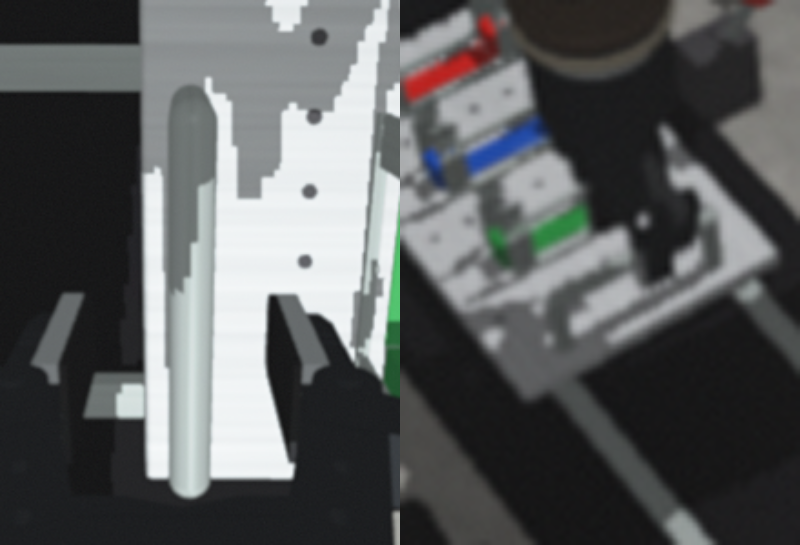

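The wrist crop shows the bar (190, rows 85–495) between the open fingers, so I close.

Call:
{"op": "apply_moves", "data": {"plan": [{"tx":0,"ty":0,"tz":0,"roll":0},{"tx":0,"ty":0,"tz":0,"roll":0},{"tx":0,"ty":0,"tz":0,"roll":0},{"tx":0,"ty":0,"tz":0,"roll":0},{"tx":0,"ty":0,"tz":0,"roll":0}], "gripper": 0.0}}

```text
clock: 5.42
eef_pos: [585.3, -131.8, 101.5]
tcp_rot: [[1.0, -0.01, 0.0], [-0.01, -1.0, -0.0], [0.0, 0.0, -1.0]]
contact_force: [-0.4, -0.6, 0.2]
width: 0.002
grasp_force: 0.0
```

Still empty. In both cameras the tips sit about 35 mm higher relative to the reported TCP than stated. The tips are therefore about 17 mm behind the TCP, just at the bar's top. I go 22 mm deeper.

Call:
{"op": "apply_moves", "data": {"plan": [{"tx":0,"ty":0.2,"tz":1,"roll":0},{"tx":0,"ty":0.2,"tz":1,"roll":0},{"tx":0,"ty":0.2,"tz":1,"roll":0},{"tx":0,"ty":0.2,"tz":0,"roll":0},{"tx":0,"ty":0.2,"tz":-0.8,"roll":0}], "gripper": 0.5}}

```text
clock: 5.83
eef_pos: [585.3, -129.8, 92.6]
tcp_rot: [[1.0, -0.01, 0.001], [-0.01, -1.0, -0.0], [0.001, 0.0, -1.0]]
contact_force: [-0.5, -0.3, -1.0]
width: 0.501
grasp_force: 0.0
```

Call:
{"op": "apply_moves", "data": {"plan": [{"tx":0,"ty":0,"tz":-0.4,"roll":0},{"tx":0,"ty":0,"tz":-0.8,"roll":0},{"tx":0,"ty":0,"tz":-1.3,"roll":0},{"tx":0,"ty":0,"tz":-1.3,"roll":0}]}}

```text
clock: 6.17
eef_pos: [584.4, -129.6, 78.8]
tcp_rot: [[1.0, -0.01, -0.002], [-0.01, -1.0, 0.0], [-0.002, -0.0, -1.0]]
contact_force: [-0.2, -1.2, 0.5]
width: 0.5
grasp_force: 0.0
```

Call:
{"op": "apply_moves", "data": {"plan": [{"tx":0,"ty":0,"tz":0,"roll":0},{"tx":0,"ty":0,"tz":0,"roll":0},{"tx":0,"ty":0,"tz":0,"roll":0},{"tx":0,"ty":0,"tz":0,"roll":0},{"tx":0,"ty":0,"tz":0,"roll":0}], "gripper": 0.0}}

```text
clock: 6.58
eef_pos: [585.3, -130.3, 80.6]
tcp_rot: [[1.0, -0.011, 0.001], [-0.011, -1.0, -0.001], [0.001, 0.001, -1.0]]
contact_force: [-1.3, -2.7, 1.6]
width: 0.114
grasp_force: 58.5
```

Gripped. Next I pull out the slide.

Call:
{"op": "apply_moves", "data": {"plan": [{"tx":0,"ty":2,"tz":0,"roll":0},{"tx":0.05,"ty":5.5,"tz":0,"roll":0},{"tx":0.1,"ty":9,"tz":0,"roll":0},{"tx":0.15,"ty":12.5,"tz":0,"roll":0},{"tx":0.2,"ty":16,"tz":0,"roll":0}]}}

```text
clock: 7.0
eef_pos: [587.5, 30.0, 80.6]
tcp_rot: [[1.0, -0.012, 0.001], [-0.012, -1.0, -0.002], [0.001, 0.002, -1.0]]
contact_force: [3.3, -4.6, -1.1]
width: 0.113
grasp_force: 59.2
```

Call:
{"op": "apply_moves", "data": {"plan": [{"tx":0,"ty":1.2,"tz":0,"roll":0},{"tx":0,"ty":2,"tz":0,"roll":0},{"tx":0,"ty":2.6,"tz":0,"roll":0},{"tx":0,"ty":3.1,"tz":0,"roll":0}]}}

```text
clock: 7.33
eef_pos: [587.9, 60.2, 80.6]
tcp_rot: [[1.0, -0.011, 0.001], [-0.011, -1.0, -0.001], [0.001, 0.001, -1.0]]
contact_force: [2.9, -3.0, 3.0]
width: 0.113
grasp_force: 60.1
```

Call:
{"op": "apply_moves", "data": {"plan": [{"tx":0,"ty":0.4,"tz":0,"roll":0},{"tx":0,"ty":0.8,"tz":0,"roll":0},{"tx":0,"ty":1.0,"tz":0,"roll":0},{"tx":0,"ty":1.2,"tz":0,"roll":0}]}}

```text
clock: 7.67
eef_pos: [588.0, 66.8, 80.5]
tcp_rot: [[1.0, -0.015, 0.0], [-0.015, -1.0, -0.007], [0.0, 0.007, -1.0]]
contact_force: [2.3, -19.2, 7.4]
width: 0.114
grasp_force: 61.1
```

The slide is at its stop, with the handle at y≈66. I release, rise and look over the nests.

Call:
{"op": "apply_moves", "data": {"plan": [{"tx":0,"ty":-0.6,"tz":0,"roll":0},{"tx":0,"ty":-0.6,"tz":0,"roll":0},{"tx":0,"ty":-0.6,"tz":0,"roll":0},{"tx":0,"ty":-0.6,"tz":3,"roll":0},{"tx":0,"ty":-0.6,"tz":7,"roll":0}], "gripper": 0.5}}

```text
clock: 8.08
eef_pos: [583.9, 67.8, 147.2]
tcp_rot: [[1.0, -0.009, -0.009], [-0.009, -1.0, 0.0], [-0.009, -0.0, -1.0]]
contact_force: [0.6, -0.5, 0.6]
width: 0.496
grasp_force: 0.0
```

Call:
{"op": "apply_moves", "data": {"plan": [{"tx":-1,"ty":-2,"tz":4,"roll":0},{"tx":-3,"ty":-6,"tz":7,"roll":0},{"tx":-5,"ty":-9,"tz":9,"roll":0},{"tx":-7,"ty":-12,"tz":10,"roll":0},{"tx":-7,"ty":-12,"tz":10,"roll":0}]}}

```text
clock: 8.5
eef_pos: [515.3, -57.4, 252.7]
tcp_rot: [[1.0, -0.015, 0.002], [-0.015, -1.0, -0.002], [0.002, 0.002, -1.0]]
contact_force: [0.6, -1.2, -0.0]
width: 0.498
grasp_force: 0.0
```

Call:
{"op": "apply_moves", "data": {"plan": [{"tx":0,"ty":0,"tz":0,"roll":0},{"tx":0,"ty":0,"tz":0,"roll":0}]}}

```text
clock: 8.67
eef_pos: [517.1, -52.1, 250.2]
tcp_rot: [[1.0, -0.011, 0.0], [-0.011, -1.0, 0.001], [0.0, -0.001, -1.0]]
contact_force: [1.4, 0.7, 0.5]
width: 0.499
grasp_force: 0.0
```

```bash
cat >> h.py <<'E'
def strips(n,im,z,ci=None,minarea=60):
    hsv=cv2.cvtColor(im,cv2.COLOR_RGB2HSV);h=hsv[...,0].astype(int);ok=(hsv[...,1]>110)&(hsv[...,2]>50)
    for c,m in {'red':(h<10)|(h>170),'green':(h>45)&(h<85),'blue':(h>100)&(h<130)}.items():
        k,l,st,ce=cv2.connectedComponentsWithStats((m&ok).astype(np.uint8))
        for i in range(1,k):
            if st[i,4]>minarea:
                r=cv2.minAreaRect(np.argwhere(l==i)[:,::-1].astype(np.float32))
                print(c,st[i],ce[i].round(1),at_z(n,[r[0]],z,ci)[0,:2].round(1))
E
python3 - <<'E'
from h import *
np.set_printoptions(precision=1,suppress=True)
s=ctrl.sense();print(s['eef_pos'],s['width'],s['contact_force'])
ci=imaging.camera_info('wrist');np.savez('w3.npz',**{k:np.array(v) for k,v in ci.items()})
im=cap('wrist','w3'); strips('wrist',im,75); print('top');strips('top',cap('top','t3'),75,None,25)
E
```

```text
[517.1 -52.1 250.2] 0.49897002345526903 [1.4 0.7 0.5]
red [ 418   84   32   90 1445] [431.3 132.3] [ 598.3 -156.7]
red [   0  173   34   93 1685] [ 11.5 228.3] [513.7 270.6]
red [419 175  22  20 220] [432.7 182.4] [ 545.4 -159.2]
red [511 316  33  30 768] [526.9 330.9] [ 381.3 -282.1]
green [260  84  19  22 336] [267.7  94.8] [629.   -5.6]
green [ 263  109   19   64 1083] [272.2 140.2] [588.3  -6.6]
green [ 42 111  34  23 656] [ 58.6 122. ] [607.7 194.6]
green [  48  136   41   87 2248] [ 68.4 178.2] [555.2 195.8]
green [264 175  17  20 278] [270.9 183.9] [546.7  -4.6]
green [ 65 223  25   8 146] [ 76.8 226.9] [505.4 197.6]
green [ 48 357  28  23 218] [ 61.8 368.8] [335.1 251.5]
green [ 55 364  36  31 533] [ 72.6 379.2] [320.4 242.4]
blue [344  83  19  24 426] [353.3  94.6] [628.2 -82.6]
blue [ 342  108   19   87 1489] [350.7 149.8] [577.9 -81.6]
top
red [356 178  14   4  38] [362.4 179.6] [737.7 -18.5]
red [251 233  12  42 335] [256.5 253. ] [504.8 318.5]
red [435 269   5   9  38] [436.9 273.1] [ 437.8 -246.5]
red [ 33 303  73  33 520] [ 68.1 318.6] [295.6 935.1]
green [ 524  158   55   41 1570] [548.2 174.4] [ 742.4 -639.2]
green [359 213   4  22  69] [360.1 223.4] [596.2  -9.4]
green [280 220   9  41 276] [284.  239.8] [546.2 231.3]
green [622 307  18  28 137] [632.1 320.7] [ 271.6 -892.9]
green [260 318  37  53 566] [278.4 344.7] [223.  250.2]
green [616 320  10   9  26] [620.  323.8] [ 260.9 -856.3]
blue [123 203  17  18 227] [131.3 211.7] [644.9 729.4]
blue [219 233  14  42 330] [225.8 253.1] [505.3 417. ]
```

View pics/w3.png

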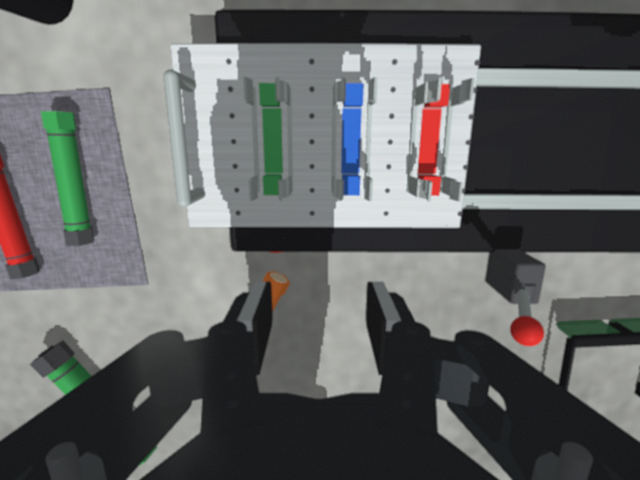

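The wrist view shows the three empty nests at (272,140), (351,140) and (432,137). The green torch is at (68,178) on the mat, and the knob is raised at (526,331). I check the wrist x-bias using the green torch and the plate.

```bash
python3 - <<'E'
from h import *
np.set_printoptions(precision=1,suppress=True)
w=dict(np.load('w3.npz'))
print('lamp/tail',at_z('wrist',[[58,109],[78,243]],17,w),'mid expected',at_z('wrist',[[58,109],[78,243]],17,w).mean(0))
print('plate near/far',at_z('wrist',[[190,227],[461,227],[171,45],[480,45]],73,w))
print('nest mids',at_z('wrist',[[271.5,83.5],[270.5,195.5],[353,83],[351,195.5],[438,84],[431,195.5]],80,w))
t=cv2.imread('pics/t3.png')[:,:,::-1].copy(); print(torch('top',t,'green',(275,210,295,275)))
# plate edges top3: grey profile along column
g=cv2.cvtColor(t,cv2.COLOR_RGB2GRAY)
for c in (325,330,335): print(c,g[190:290:2,c])
E
```

```text
lamp/tail [[625.1 234.   17. ]
 [471.4 243.   17. ]] mid expected [548.3 238.5  17. ]
plate near/far [[ 504.    81.    73. ]
 [ 501.1 -196.8   73. ]
 [ 671.9   79.3   73. ]
 [ 668.9 -197.    73. ]]
nest mids [[ 637.7  -10.1   80. ]
 [ 536.6   -4.3   80. ]
 [ 637.2  -83.2   80. ]
 [ 535.8  -82.9   80. ]
 [ 635.8 -159.6   80. ]
 [ 535.  -161.1   80. ]]
(array([542.8, 237.4]), array([ 1., -0.]), np.float64(130.51289274111608))
325 [133 132 136 139 137 135 138 136 137 140 142 142 138 135 130 134 133 136
 134 137 137 138 135 134 133 134 128 132 132 129 133 134 136 133 135 131
 132 131 130 128 131 133 133 133 133 137 137 141 143 141]
330 [132 130 118 116 117 119 125 125 124 121 121 122 124 120 122 127 123 126
 123 123 121 123 123 119 122 122 122 124 136 134 135 135 135 133 130 130
 131 130 130 131 131 127 126 129 129 135 137 132 135 134]
335 [124 117  80  73  74  79 141 112 105 109 130 132 132 133 135 134 129 117
 116 118 119 120 122 117 125 132 136 135 167 174 177 176 163 130 128 131
 132 134 133 132 128 127 129 128 127 130 126 130 131 129]
```

The wrist camera reads about 5 mm high in x for torch and nest alike, so the offset from torch to nest is consistent at about 37.5 mm. The nests are at y ≈ -8.5, -83.5 and -158.5. I go over the green torch.

Call:
{"op": "apply_moves", "data": {"plan": [{"tx":1,"ty":4,"tz":0,"roll":0},{"tx":2,"ty":8,"tz":0,"roll":0},{"tx":2.8,"ty":12,"tz":0,"roll":0},{"tx":2.8,"ty":16,"tz":0,"roll":-0.02},{"tx":2.8,"ty":20,"tz":0,"roll":-0.02}], "gripper": 0.65}}

```text
clock: 9.18
eef_pos: [544.7, 151.3, 248.8]
tcp_rot: [[1.0, -0.029, -0.002], [-0.029, -1.0, 0.001], [-0.002, -0.001, -1.0]]
contact_force: [1.4, -0.1, -0.1]
width: 0.653
grasp_force: 0.0
```

Call:
{"op": "apply_moves", "data": {"plan": [{"tx":0,"ty":4,"tz":-2,"roll":0},{"tx":0,"ty":7,"tz":-5,"roll":0},{"tx":0,"ty":8.9,"tz":-8,"roll":0},{"tx":0,"ty":8.9,"tz":-12,"roll":0},{"tx":0,"ty":8.9,"tz":-14,"roll":0}]}}

```text
clock: 9.6
eef_pos: [541.3, 239.9, 104.5]
tcp_rot: [[1.0, -0.024, -0.007], [-0.024, -1.0, -0.0], [-0.007, 0.001, -1.0]]
contact_force: [-0.1, -1.5, -0.9]
width: 0.652
grasp_force: 0.0
```

Call:
{"op": "apply_moves", "data": {"plan": [{"tx":0,"ty":0,"tz":0,"roll":0},{"tx":0,"ty":0,"tz":0,"roll":0}]}}

```text
clock: 9.77
eef_pos: [543.7, 237.6, 108.5]
tcp_rot: [[1.0, -0.028, -0.004], [-0.028, -1.0, -0.0], [-0.004, 0.001, -1.0]]
contact_force: [0.8, -0.5, 0.7]
width: 0.653
grasp_force: 0.0
```

```bash
python3 - <<'E'
from h import *
np.set_printoptions(precision=1,suppress=True)
s=ctrl.sense();print(s['eef_pos'],s['tcp_rot'][:,0],s['width'],s['contact_force'])
im=cap('wrist','w4'); ci=imaging.camera_info('wrist')
print(torch('wrist',im,'green',(200,50,440,400)))
for c in ('red','blue'): print(c,torch('wrist',im,c,(0,0,200,400)))
cv2.imwrite('pics/w4.png',cv2.resize(im,(480,360))[:,:,::-1])
E
```

```text
[543.7 237.6 108.5] [ 1. -0. -0.] 0.6527948341260256 [ 0.8 -0.5  0.7]
(array([522.4, 239.3]), array([ 1., -0.]), np.float64(101.00132605557297))
red (array([507.9, 347.9]), array([ 1. , -0.2]), np.float64(26.57280432696059))
blue (array([481. , 426.3]), array([1. , 0.1]), np.float64(102.73058448882625))
```

View pics/w4.png

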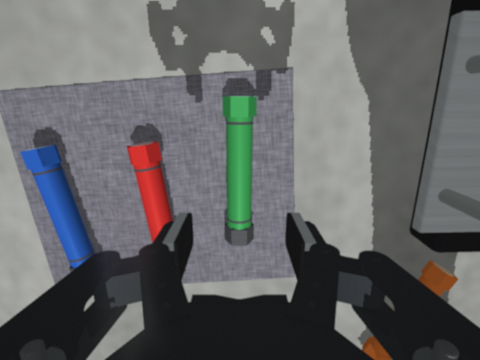

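The green torch is centred between the fingers (239, rows 95–244). I descend and feel for the mat.

Call:
{"op": "apply_moves", "data": {"plan": [{"tx":0.1,"ty":0,"tz":-3,"roll":0},{"tx":0.1,"ty":0,"tz":-6,"roll":0},{"tx":0.1,"ty":0,"tz":-8.5,"roll":0},{"tx":0.1,"ty":0,"tz":-9.5,"roll":0},{"tx":0.1,"ty":0,"tz":-9.5,"roll":0}]}}

```text
clock: 10.23
eef_pos: [545.9, 236.2, 14.6]
tcp_rot: [[1.0, -0.03, -0.001], [-0.03, -1.0, -0.001], [-0.001, 0.001, -1.0]]
contact_force: [-0.2, 1.1, 0.4]
width: 0.652
grasp_force: 0.0
```

Call:
{"op": "apply_moves", "data": {"plan": [{"tx":0,"ty":0,"tz":-0.5,"roll":0},{"tx":0,"ty":0,"tz":-1,"roll":0},{"tx":0,"ty":0,"tz":-1,"roll":0}]}}

```text
clock: 10.48
eef_pos: [546.9, 236.6, 6.0]
tcp_rot: [[1.0, -0.03, 0.002], [-0.03, -1.0, 0.001], [0.002, -0.001, -1.0]]
contact_force: [-0.6, -0.4, -0.3]
width: 0.651
grasp_force: 0.0
```

Call:
{"op": "apply_moves", "data": {"plan": [{"tx":0,"ty":0,"tz":-0.4,"roll":0},{"tx":0,"ty":0,"tz":-0.8,"roll":0},{"tx":0,"ty":0,"tz":-0.8,"roll":0}]}}

```text
clock: 10.73
eef_pos: [546.0, 236.1, -3.2]
tcp_rot: [[1.0, -0.03, -0.0], [-0.03, -1.0, -0.0], [-0.0, 0.0, -1.0]]
contact_force: [-0.7, 0.0, -0.6]
width: 0.653
grasp_force: 0.0
```

Call:
{"op": "apply_moves", "data": {"plan": [{"tx":0,"ty":0,"tz":-0.4,"roll":0},{"tx":0,"ty":0,"tz":-0.8,"roll":0},{"tx":0,"ty":0,"tz":-0.8,"roll":0}]}}

```text
clock: 10.98
eef_pos: [545.7, 236.0, -11.7]
tcp_rot: [[1.0, -0.03, -0.001], [-0.03, -1.0, -0.001], [-0.001, 0.001, -1.0]]
contact_force: [-0.8, 0.5, 0.8]
width: 0.65
grasp_force: 0.0
```

Call:
{"op": "apply_moves", "data": {"plan": [{"tx":0,"ty":0,"tz":-0.3,"roll":0},{"tx":0,"ty":0,"tz":-0.5,"roll":0},{"tx":0,"ty":0,"tz":-0.5,"roll":0}]}}

```text
clock: 11.23
eef_pos: [545.9, 236.1, -16.4]
tcp_rot: [[1.0, -0.03, -0.001], [-0.03, -1.0, -0.0], [-0.001, 0.0, -1.0]]
contact_force: [0.2, 0.5, -0.8]
width: 0.654
grasp_force: 0.0
```

Call:
{"op": "apply_moves", "data": {"plan": [{"tx":0,"ty":0,"tz":0,"roll":0},{"tx":0,"ty":0,"tz":0,"roll":0},{"tx":0,"ty":0,"tz":0,"roll":0},{"tx":0,"ty":0,"tz":0,"roll":0},{"tx":0,"ty":0,"tz":0,"roll":0}], "gripper": 0.0}}

```text
clock: 11.65
eef_pos: [546.6, 236.6, -15.3]
tcp_rot: [[1.0, -0.03, 0.001], [-0.03, -1.0, 0.0], [0.001, -0.001, -1.0]]
contact_force: [-1.2, 0.2, 5.2]
width: 0.28
grasp_force: 61.1
```

Gripped, so the axis sits at about reported z + 32.5. I lift and carry it over the green nest.

Call:
{"op": "apply_moves", "data": {"plan": [{"tx":0,"ty":0,"tz":2,"roll":0},{"tx":0,"ty":0,"tz":6,"roll":0},{"tx":0,"ty":0,"tz":10,"roll":0},{"tx":0,"ty":-2,"tz":13.5,"roll":0},{"tx":0,"ty":-5,"tz":16,"roll":0}]}}

```text
clock: 12.07
eef_pos: [546.2, 189.9, 147.3]
tcp_rot: [[1.0, -0.025, 0.003], [-0.025, -1.0, 0.003], [0.002, -0.003, -1.0]]
contact_force: [0.5, -0.1, -1.1]
width: 0.279
grasp_force: 59.3
```

Call:
{"op": "apply_moves", "data": {"plan": [{"tx":1,"ty":-3.5,"tz":1,"roll":0.005},{"tx":2,"ty":-7,"tz":1,"roll":0.01},{"tx":3,"ty":-11,"tz":1,"roll":0.019},{"tx":3.7,"ty":-15,"tz":1,"roll":0.019},{"tx":3.7,"ty":-18.5,"tz":1,"roll":0.019}]}}

```text
clock: 12.48
eef_pos: [583.7, -2.1, 153.8]
tcp_rot: [[1.0, -0.013, 0.0], [-0.013, -1.0, -0.001], [0.0, 0.001, -1.0]]
contact_force: [1.2, -1.4, -2.0]
width: 0.282
grasp_force: 59.3
```

Call:
{"op": "apply_moves", "data": {"plan": [{"tx":0,"ty":-1,"tz":0,"roll":0},{"tx":0,"ty":-1,"tz":0,"roll":0},{"tx":0,"ty":-1,"tz":0,"roll":0}]}}

```text
clock: 12.73
eef_pos: [582.7, -9.2, 153.7]
tcp_rot: [[1.0, -0.013, -0.001], [-0.013, -1.0, 0.0], [-0.001, -0.0, -1.0]]
contact_force: [-0.9, 1.5, -1.7]
width: 0.283
grasp_force: 59.3
```

```bash
python3 - <<'E'
from h import *
np.set_printoptions(precision=2,suppress=True)
s=ctrl.sense();print(s['eef_pos'],s['tcp_rot'][:,0],s['width'],s['contact_force'],s['grasp_force'])
im=cap('wrist','w5');ci=imaging.camera_info('wrist');np.savez('w5.npz',**{k:np.array(v) for k,v in ci.items()})
t=cap('top','t5')
print('top red',torch('top',t,'red',(245,220,270,290)),'blue',torch('top',t,'blue',(212,220,240,290)))
a=np.hstack([cv2.resize(im,(480,360)),cv2.resize(t[190:280,330:410],(320,360),interpolation=cv2.INTER_CUBIC)]);cv2.imwrite('pics/c5.png',a[:,:,::-1])
E
```

```text
[582.74  -9.15 153.71] [ 1.   -0.01 -0.  ] 0.282708085080523 [-0.89  1.54 -1.65] 59.31297183036804
top red (array([502.83, 326.28]), array([1. , 0.1]), np.float64(135.13531114741045)) blue (array([503.31, 427.65]), array([0.99, 0.14]), np.float64(135.62707925673988))
```

View pics/c5.png

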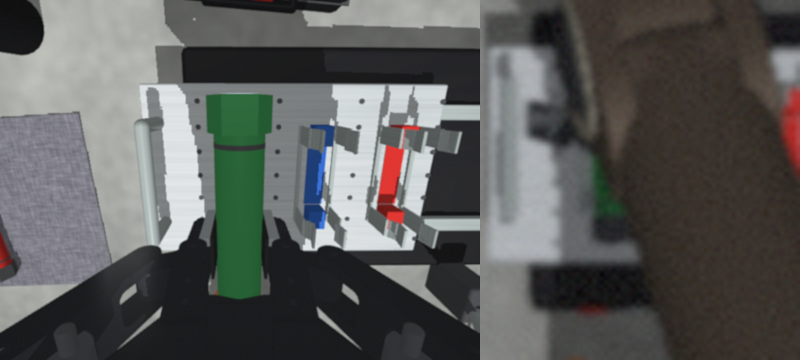

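The wrist view shows the green torch level in the grip, lamp away, above its nest at column 240. The blue and red nests are still empty. I press it in.

Call:
{"op": "apply_moves", "data": {"plan": [{"tx":0,"ty":0.05,"tz":-2,"roll":0},{"tx":0,"ty":0.05,"tz":-4,"roll":0},{"tx":0,"ty":0.05,"tz":-5,"roll":0},{"tx":0,"ty":0.05,"tz":-5,"roll":0}]}}

```text
clock: 13.17
eef_pos: [581.7, -7.6, 102.0]
tcp_rot: [[1.0, -0.009, -0.004], [-0.009, -1.0, -0.001], [-0.004, 0.001, -1.0]]
contact_force: [-0.5, -1.8, -1.5]
width: 0.281
grasp_force: 59.5
```

Call:
{"op": "apply_moves", "data": {"plan": [{"tx":0,"ty":0,"tz":-0.5,"roll":0},{"tx":0,"ty":0,"tz":-1,"roll":0},{"tx":0,"ty":0,"tz":-1.5,"roll":0},{"tx":0,"ty":0,"tz":-1.5,"roll":0}]}}

```text
clock: 13.5
eef_pos: [584.6, -8.0, 89.9]
tcp_rot: [[1.0, -0.011, 0.003], [-0.011, -1.0, 0.0], [0.003, -0.0, -1.0]]
contact_force: [2.8, -1.6, -1.9]
width: 0.284
grasp_force: 59.6
```

Call:
{"op": "apply_moves", "data": {"plan": [{"tx":0,"ty":0,"tz":-0.5,"roll":0},{"tx":0,"ty":0,"tz":-1,"roll":0},{"tx":0,"ty":0,"tz":-1.3,"roll":0},{"tx":0,"ty":0,"tz":-1.5,"roll":0},{"tx":0,"ty":0,"tz":-1.5,"roll":0}]}}

```text
clock: 13.92
eef_pos: [582.5, -8.1, 73.3]
tcp_rot: [[1.0, -0.011, -0.002], [-0.011, -1.0, 0.0], [-0.002, -0.0, -1.0]]
contact_force: [1.3, -0.6, -6.5]
width: 0.285
grasp_force: 59.2
```

Call:
{"op": "apply_moves", "data": {"plan": [{"tx":0,"ty":0,"tz":-0.3,"roll":0},{"tx":0,"ty":0,"tz":-0.3,"roll":0}]}}

```text
clock: 14.08
eef_pos: [582.7, -8.1, 72.5]
tcp_rot: [[1.0, -0.011, -0.001], [-0.011, -1.0, -0.0], [-0.001, 0.0, -1.0]]
contact_force: [-5.1, -1.0, 11.8]
width: 0.284
grasp_force: 61.1
```

Call:
{"op": "apply_moves", "data": {"plan": [{"tx":0,"ty":0,"tz":-0.3,"roll":0},{"tx":0,"ty":0,"tz":-0.3,"roll":0}]}}

```text
clock: 14.25
eef_pos: [582.8, -8.0, 72.2]
tcp_rot: [[1.0, -0.011, 0.0], [-0.011, -1.0, -0.001], [0.0, 0.001, -1.0]]
contact_force: [-14.9, -2.1, 35.5]
width: 0.285
grasp_force: 63.7
```

Fully home with a firm stop. I release, rise, and recheck the torches on the mat.

Call:
{"op": "apply_moves", "data": {"plan": [{"tx":0,"ty":0,"tz":0.45,"roll":0},{"tx":0,"ty":0,"tz":0.45,"roll":0},{"tx":0,"ty":0,"tz":0.45,"roll":0},{"tx":0,"ty":0,"tz":0.45,"roll":0},{"tx":0,"ty":0,"tz":2,"roll":0}], "gripper": 0.62}}

```text
clock: 14.67
eef_pos: [580.9, -8.2, 85.2]
tcp_rot: [[1.0, -0.011, -0.006], [-0.011, -1.0, 0.0], [-0.006, -0.0, -1.0]]
contact_force: [0.1, -0.2, 0.8]
width: 0.621
grasp_force: 0.0
```

Call:
{"op": "apply_moves", "data": {"plan": [{"tx":0,"ty":0,"tz":4,"roll":0},{"tx":0,"ty":3,"tz":7,"roll":0},{"tx":-1,"ty":7,"tz":10,"roll":0.03},{"tx":-3,"ty":11,"tz":12,"roll":0.07},{"tx":-5,"ty":15,"tz":12,"roll":0.11}]}}

```text
clock: 15.08
eef_pos: [542.7, 126.2, 208.6]
tcp_rot: [[0.995, 0.099, 0.004], [0.099, -0.995, 0.001], [0.004, -0.001, -1.0]]
contact_force: [1.0, 0.4, 0.1]
width: 0.619
grasp_force: 0.0
```

```bash
cat > mat.py <<'E'
from h import *
np.set_printoptions(precision=2,suppress=True)
s=ctrl.sense();print(s['clock'],s['eef_pos'],s['tcp_rot'][:,0],s['width'])
B={'top':{'blue':(205,215,245,300),'red':(240,215,275,300)},'scene':{'blue':(380,310,450,390),'red':(340,280,412,355)}}
for n in B:
    im=cap(n,n+'_%d'%(s['clock']*10))
    for c,b in B[n].items():
        try: print(n,c,*torch(n,im,c,b))
        except Exception as e: print(n,c,e)
    for c in('green','blue','red'):
        for o in imaging.outline_of('torch_'+c,n)[:4]: print('   ',c,round(o['confidence'],2),o['extent'])
E
python3 mat.py
```

```text
15.0833 [542.74 126.16 208.62] [1.  0.1 0. ] 0.618732657764227
top blue [502.99 427.43] [0.99 0.14] 134.78510979294083
top red [502.83 326.25] [1.  0.1] 135.82409013130479
    green 0.69 [252.6, 314.0, 44.6, 59.3]
    green 0.67 [146.0, 253.2, 34.8, 55.8]
    green 0.55 [354.7, 206.4, 11.7, 48.5]
    green 0.5 [251.7, 234.9, 8.9, 42.6]
    blue 0.76 [215.6, 232.8, 16.3, 46.9]
    red 0.55 [252.8, 233.0, 7.8, 46.0]
scene blue [504.33 427.5 ] [0.99 0.15] 136.08082489054397
scene red [504.61 325.94] [0.99 0.1 ] 136.98534909933835
    green 0.96 [426.1, 219.5, 32.9, 69.0]
    green 0.69 [348.2, 214.6, 36.1, 11.5]
    green 0.59 [476.3, 356.4, 33.8, 80.4]
    blue 0.92 [385.2, 324.1, 46.9, 53.9]
    red 0.56 [361.3, 297.9, 47.3, 47.4]
    red 0.27 [168.4, 65.6, 61.3, 62.5]
```

Call:
{"op": "apply_moves", "data": {"plan": [{"tx":-1,"ty":4,"tz":0,"roll":0},{"tx":-2,"ty":8,"tz":0,"roll":0},{"tx":-2.7,"ty":12,"tz":-2,"roll":0},{"tx":-2.7,"ty":15.5,"tz":-4,"roll":0},{"tx":-2.7,"ty":18.4,"tz":-6,"roll":0}]}}

```text
clock: 15.9
eef_pos: [514.6, 310.7, 145.2]
tcp_rot: [[0.995, 0.098, 0.001], [0.098, -0.995, 0.001], [0.001, -0.001, -1.0]]
contact_force: [1.1, -0.0, -0.6]
width: 0.618
grasp_force: 0.0
```

Call:
{"op": "apply_moves", "data": {"plan": [{"tx":0,"ty":0,"tz":-4,"roll":0},{"tx":0,"ty":0,"tz":-7,"roll":0},{"tx":0,"ty":0,"tz":-9.5,"roll":0},{"tx":0,"ty":0,"tz":-9.5,"roll":0},{"tx":0,"ty":0,"tz":-9.5,"roll":0}]}}

```text
clock: 16.32
eef_pos: [514.0, 307.6, 49.4]
tcp_rot: [[0.995, 0.097, -0.003], [0.097, -0.995, -0.002], [-0.003, 0.002, -1.0]]
contact_force: [-0.1, 0.9, 0.9]
width: 0.624
grasp_force: 0.0
```

```bash
python3 - <<'E'
from h import *
t=cv2.imread('pics/top_150.png')[:,:,::-1].copy(); print(torch('top',t,'green',(350,200,372,260),105))
w=imaging.capture('wrist'); m=w.astype(int); 
hs=cv2.cvtColor(w,cv2.COLOR_RGB2HSV);r=((hs[...,0]<10)|(hs[...,0]>170))&(hs[...,1]>110)&(hs[...,2]>50);ys,xs=np.nonzero(r&(np.abs(np.arange(640)-320)<90));
for y in range(ys.min(),ys.max()+1,25): print(y,xs[ys==y].mean() if (ys==y).any() else None)
E
```

```text
(array([574.5721462 ,  -8.09826748]), array([ 0.9999766 , -0.00684151]), np.float64(126.77037872980767))
145 288.1666666666667
170 284.5
195 285.5
220 286.0
245 286.0
270 287.5
295 288.0
320 288.5
345 288.5
```

Call:
{"op": "apply_moves", "data": {"plan": [{"tx":-0.8,"ty":1.9,"tz":0,"roll":0},{"tx":-0.8,"ty":1.9,"tz":0,"roll":0},{"tx":-0.8,"ty":1.9,"tz":-2,"roll":0},{"tx":-0.8,"ty":1.9,"tz":-4,"roll":0},{"tx":-0.8,"ty":1.9,"tz":-5,"roll":0}]}}

```text
clock: 16.78
eef_pos: [507.2, 327.7, 1.2]
tcp_rot: [[0.995, 0.098, 0.001], [0.098, -0.995, 0.0], [0.001, -0.0, -1.0]]
contact_force: [-0.8, -0.2, 0.3]
width: 0.624
grasp_force: 0.0
```

Call:
{"op": "apply_moves", "data": {"plan": [{"tx":0,"ty":0,"tz":0,"roll":0},{"tx":0,"ty":0,"tz":0,"roll":0}]}}

```text
clock: 16.95
eef_pos: [506.9, 328.0, 1.7]
tcp_rot: [[0.995, 0.098, 0.001], [0.098, -0.995, 0.0], [0.001, -0.0, -1.0]]
contact_force: [0.6, -0.1, 1.5]
width: 0.621
grasp_force: 0.0
```

Call:
{"op": "apply_moves", "data": {"plan": [{"tx":-0.05,"ty":-0.15,"tz":-0.8,"roll":0},{"tx":-0.05,"ty":-0.15,"tz":-1.4,"roll":0},{"tx":-0.05,"ty":-0.15,"tz":-1.7,"roll":0},{"tx":-0.05,"ty":-0.15,"tz":-1.7,"roll":0}]}}

```text
clock: 17.28
eef_pos: [505.6, 326.2, -16.8]
tcp_rot: [[0.995, 0.099, -0.001], [0.099, -0.995, -0.001], [-0.001, 0.0, -1.0]]
contact_force: [0.7, 0.9, -0.3]
width: 0.622
grasp_force: 0.0
```

Call:
{"op": "apply_moves", "data": {"plan": [{"tx":0,"ty":0,"tz":0,"roll":0},{"tx":0,"ty":0,"tz":0,"roll":0},{"tx":0,"ty":0,"tz":0,"roll":0},{"tx":0,"ty":0,"tz":0,"roll":0},{"tx":0,"ty":0,"tz":0,"roll":0}], "gripper": 0.0}}

```text
clock: 17.7
eef_pos: [506.4, 327.1, -15.2]
tcp_rot: [[0.995, 0.099, 0.001], [0.099, -0.995, 0.001], [0.001, -0.001, -1.0]]
contact_force: [-2.0, -0.1, 4.7]
width: 0.281
grasp_force: 61.0
```

Call:
{"op": "apply_moves", "data": {"plan": [{"tx":0,"ty":0,"tz":2,"roll":0},{"tx":0,"ty":0,"tz":6,"roll":0},{"tx":0,"ty":0,"tz":10,"roll":0},{"tx":0,"ty":-1,"tz":13.5,"roll":-0.03},{"tx":0,"ty":-3.5,"tz":16.8,"roll":-0.06}]}}

```text
clock: 18.12
eef_pos: [504.9, 295.2, 154.2]
tcp_rot: [[0.999, 0.042, 0.001], [0.042, -0.999, 0.004], [0.001, -0.004, -1.0]]
contact_force: [1.8, -0.4, -1.4]
width: 0.278
grasp_force: 59.1
```

Call:
{"op": "apply_moves", "data": {"plan": [{"tx":1,"ty":-3.5,"tz":0.5,"roll":-0.05},{"tx":2,"ty":-7,"tz":0.5,"roll":-0.05},{"tx":3,"ty":-11,"tz":0.5,"roll":-0.05},{"tx":4,"ty":-15,"tz":0.5,"roll":-0.05},{"tx":5,"ty":-19,"tz":0.5,"roll":-0.05}]}}

```text
clock: 18.53
eef_pos: [555.9, 99.6, 157.1]
tcp_rot: [[1.0, -0.011, 0.0], [-0.011, -1.0, -0.0], [0.0, 0.0, -1.0]]
contact_force: [1.1, 0.2, -1.9]
width: 0.283
grasp_force: 59.2
```

Call:
{"op": "apply_moves", "data": {"plan": [{"tx":1,"ty":-4,"tz":0,"roll":0},{"tx":2,"ty":-8,"tz":0,"roll":0},{"tx":2.45,"ty":-12,"tz":0,"roll":0},{"tx":2.45,"ty":-16,"tz":0,"roll":0},{"tx":2.45,"ty":-20,"tz":0,"roll":0}]}}

```text
clock: 18.95
eef_pos: [580.1, -100.5, 156.7]
tcp_rot: [[1.0, -0.011, -0.0], [-0.011, -1.0, 0.0], [-0.0, -0.0, -1.0]]
contact_force: [0.1, -0.3, -2.5]
width: 0.276
grasp_force: 59.2
```

Call:
{"op": "apply_moves", "data": {"plan": [{"tx":0,"ty":-3,"tz":0,"roll":0},{"tx":0,"ty":-6,"tz":0,"roll":0},{"tx":0,"ty":-6,"tz":0,"roll":0},{"tx":0,"ty":-6,"tz":0,"roll":0}]}}

```text
clock: 19.28
eef_pos: [579.6, -161.1, 156.4]
tcp_rot: [[1.0, -0.016, -0.001], [-0.016, -1.0, -0.001], [-0.001, 0.001, -1.0]]
contact_force: [0.3, 1.5, -1.2]
width: 0.285
grasp_force: 59.3
```

Call:
{"op": "apply_moves", "data": {"plan": [{"tx":0.1,"ty":0.2,"tz":-3,"roll":0},{"tx":0.1,"ty":0.2,"tz":-4,"roll":0},{"tx":0.1,"ty":0.2,"tz":-4,"roll":0},{"tx":0.1,"ty":0.2,"tz":-4,"roll":0}]}}

```text
clock: 19.62
eef_pos: [580.9, -155.2, 116.4]
tcp_rot: [[1.0, -0.009, -0.002], [-0.009, -1.0, 0.001], [-0.002, -0.001, -1.0]]
contact_force: [0.9, 0.2, -1.0]
width: 0.285
grasp_force: 59.2
```

```bash
python3 - <<'E'
from h import *
s=ctrl.sense();print(s['eef_pos'].round(1),s['tcp_rot'][:2,0].round(3))
im=cap('wrist','w6')
hs=cv2.cvtColor(im,cv2.COLOR_RGB2HSV);h=hs[...,0].astype(int);ok=(hs[...,1]>90)&(hs[...,2]>40)
for c,m,z in (('red',(h<10)|(h>170),145),('green',(h>45)&(h<85),105),('blue',(h>100)&(h<130),80)):
    k,l,st,ce=cv2.connectedComponentsWithStats((m&ok).astype(np.uint8))
    for i in range(1,k):
        if st[i,4]>150:
            x,y,w,hh,a=st[i]; xs=lambda r:np.nonzero(l[r]==i)[0].mean()
            print(c,st[i],at_z('wrist',[[xs(y+3),y],[xs(y+hh-4),y+hh]],z)[:,:2].round(1).tolist())
E
```

```text
[ 580.9 -155.2  116.4] [ 1.    -0.009]
red [ 275  131   89   69 5537] [[656.1, -155.9], [630.2, -155.8]]
red [  286   202    67   199 11972] [[629.4, -155.6], [534.6, -154.5]]
green [   0  130   86   50 2937] [[659.5, -13.1], [635.3, -7.9]]
green [    0   184   109   178 10356] [[633.4, 4.5], [527.5, 7.1]]
green [ 45 349  53  28 584] [[536.4, -22.1], [516.9, 2.5]]
blue [172 171  39  35 535] [[636.6, -82.3], [616.3, -72.6]]
blue [ 187  209   36  120 3284] [[614.3, -89.0], [534.4, -75.5]]
```

Call:
{"op": "apply_moves", "data": {"plan": [{"tx":0.2,"ty":-0.2,"tz":0,"roll":0},{"tx":0.25,"ty":-0.2,"tz":-0.8,"roll":0},{"tx":0.25,"ty":-0.2,"tz":-1.5,"roll":0},{"tx":0.25,"ty":-0.2,"tz":-1.5,"roll":0}]}}

```text
clock: 20.0
eef_pos: [583.4, -158.2, 100.5]
tcp_rot: [[1.0, -0.011, -0.001], [-0.011, -1.0, 0.001], [-0.001, -0.001, -1.0]]
contact_force: [-0.5, 0.7, -1.5]
width: 0.281
grasp_force: 59.3
```

Call:
{"op": "apply_moves", "data": {"plan": [{"tx":0,"ty":0,"tz":-0.6,"roll":0},{"tx":0,"ty":0,"tz":-1.2,"roll":0},{"tx":0,"ty":0,"tz":-1.8,"roll":0},{"tx":0,"ty":0,"tz":-2.4,"roll":0},{"tx":0,"ty":0,"tz":-2.7,"roll":0}]}}

```text
clock: 20.42
eef_pos: [584.3, -158.3, 74.3]
tcp_rot: [[1.0, -0.011, 0.001], [-0.011, -1.0, 0.0], [0.001, -0.0, -1.0]]
contact_force: [0.2, 1.2, -5.7]
width: 0.282
grasp_force: 59.1
```

Call:
{"op": "apply_moves", "data": {"plan": [{"tx":0,"ty":0,"tz":-0.3,"roll":0},{"tx":0,"ty":0,"tz":-0.3,"roll":0}]}}

```text
clock: 20.58
eef_pos: [583.8, -158.3, 72.6]
tcp_rot: [[1.0, -0.011, -0.0], [-0.011, -1.0, -0.0], [-0.0, 0.0, -1.0]]
contact_force: [-2.4, 2.5, 8.5]
width: 0.283
grasp_force: 60.7
```

Call:
{"op": "apply_moves", "data": {"plan": [{"tx":0,"ty":0,"tz":-0.25,"roll":0},{"tx":0,"ty":0,"tz":-0.25,"roll":0}]}}

```text
clock: 20.75
eef_pos: [583.9, -158.7, 72.4]
tcp_rot: [[1.0, -0.012, 0.0], [-0.012, -1.0, -0.001], [0.0, 0.001, -1.0]]
contact_force: [-10.6, 2.2, 27.3]
width: 0.277
grasp_force: 62.7
```

Call:
{"op": "apply_moves", "data": {"plan": [{"tx":0,"ty":0,"tz":0.35,"roll":0},{"tx":0,"ty":0,"tz":0.35,"roll":0},{"tx":0,"ty":0,"tz":0.35,"roll":0},{"tx":0,"ty":0,"tz":0.35,"roll":0},{"tx":0,"ty":0,"tz":2,"roll":0}], "gripper": 0.62}}

```text
clock: 21.17
eef_pos: [581.5, -158.2, 86.0]
tcp_rot: [[1.0, -0.011, -0.006], [-0.011, -1.0, 0.001], [-0.006, -0.001, -1.0]]
contact_force: [-0.2, 0.4, 0.2]
width: 0.621
grasp_force: 0.0
```

Call:
{"op": "apply_moves", "data": {"plan": [{"tx":0,"ty":0,"tz":4,"roll":0},{"tx":0,"ty":2,"tz":8,"roll":0},{"tx":-1,"ty":5,"tz":10,"roll":0.03},{"tx":-2,"ty":9,"tz":10,"roll":0.07},{"tx":-3,"ty":13,"tz":10,"roll":0.11}]}}

```text
clock: 21.58
eef_pos: [554.4, -28.0, 190.7]
tcp_rot: [[0.995, 0.098, 0.003], [0.098, -0.995, -0.0], [0.003, 0.001, -1.0]]
contact_force: [0.6, 1.2, -1.0]
width: 0.62
grasp_force: 0.0
```

Call:
{"op": "apply_moves", "data": {"plan": [{"tx":-1,"ty":4,"tz":0,"roll":0.03},{"tx":-2,"ty":8,"tz":0,"roll":0.05},{"tx":-3,"ty":12,"tz":0,"roll":0.05},{"tx":-4,"ty":16,"tz":0,"roll":0.05},{"tx":-4.7,"ty":20,"tz":0,"roll":0.05}]}}

```text
clock: 22.0
eef_pos: [505.6, 173.0, 189.0]
tcp_rot: [[0.989, 0.148, -0.001], [0.148, -0.989, -0.0], [-0.001, 0.0, -1.0]]
contact_force: [1.2, -0.1, 1.0]
width: 0.618
grasp_force: 0.0
```

```bash
python3 mat.py | grep -v '^  '; python3 - <<'E'
from h import *
import glob
t=imaging.capture('top'); 
for c,b in (('green',(345,195,375,265)),('red',(390,195,435,270))): print(c,torch('top',t,c,b,105))
E
```

```text
22.0 [505.61 173.02 188.98] [ 0.99  0.15 -0.  ] 0.6183128585499225
top blue [503.3  427.66] [0.99 0.14] 135.60326292500116
top red attempt to get argmax of an empty sequence
scene blue [504.34 427.44] [0.99 0.15] 136.07952614869959
scene red attempt to get argmax of an empty sequence
green (array([576.81871133,  -8.60394375]), array([ 0.99993619, -0.011297  ]), np.float64(129.72443900287345))
red (array([ 579.65206461, -158.49237599]), array([ 0.99994073, -0.01088737]), np.float64(134.06666884099673))
```

Both seated by numbers: red at x 580, green at x 577, yaw -0.011. Now the blue torch.

Call:
{"op": "apply_moves", "data": {"plan": [{"tx":0,"ty":4,"tz":0,"roll":0},{"tx":0,"ty":8,"tz":0,"roll":0},{"tx":0,"ty":12,"tz":0,"roll":0},{"tx":0,"ty":16,"tz":0,"roll":0},{"tx":0,"ty":20,"tz":0,"roll":0}]}}

```text
clock: 22.87
eef_pos: [507.7, 371.9, 189.3]
tcp_rot: [[0.989, 0.145, 0.0], [0.145, -0.989, -0.0], [0.0, 0.0, -1.0]]
contact_force: [0.4, -0.2, 0.1]
width: 0.619
grasp_force: 0.0
```

Call:
{"op": "apply_moves", "data": {"plan": [{"tx":0,"ty":2.5,"tz":-1,"roll":0},{"tx":0,"ty":5.5,"tz":-3,"roll":0},{"tx":0,"ty":5.5,"tz":-6,"roll":0},{"tx":0,"ty":5.5,"tz":-10,"roll":0},{"tx":0,"ty":5.5,"tz":-13,"roll":0}]}}

```text
clock: 23.28
eef_pos: [507.0, 425.4, 56.6]
tcp_rot: [[0.989, 0.148, -0.001], [0.148, -0.989, -0.001], [-0.001, 0.001, -1.0]]
contact_force: [0.3, -1.1, -0.4]
width: 0.622
grasp_force: 0.0
```

Call:
{"op": "apply_moves", "data": {"plan": [{"tx":0,"ty":0,"tz":0,"roll":0},{"tx":0,"ty":0,"tz":0,"roll":0}]}}

```text
clock: 23.45
eef_pos: [506.8, 424.8, 58.0]
tcp_rot: [[0.989, 0.147, -0.003], [0.147, -0.989, -0.003], [-0.003, 0.002, -1.0]]
contact_force: [0.4, 1.0, 0.7]
width: 0.617
grasp_force: 0.0
```

Call:
{"op": "apply_moves", "data": {"plan": [{"tx":0,"ty":0.25,"tz":-2,"roll":0},{"tx":0,"ty":0.25,"tz":-4,"roll":0},{"tx":0,"ty":0.25,"tz":-6,"roll":0},{"tx":0,"ty":0.25,"tz":-6.5,"roll":0},{"tx":0,"ty":0.25,"tz":-6.5,"roll":0}]}}

```text
clock: 23.87
eef_pos: [507.7, 428.8, -4.7]
tcp_rot: [[0.989, 0.147, 0.0], [0.147, -0.989, 0.0], [0.0, -0.0, -1.0]]
contact_force: [-0.2, -0.7, -0.0]
width: 0.62
grasp_force: 0.0
```

Call:
{"op": "apply_moves", "data": {"plan": [{"tx":0,"ty":0,"tz":0,"roll":0}]}}

```text
clock: 23.95
eef_pos: [508.2, 429.7, -3.4]
tcp_rot: [[0.989, 0.148, 0.002], [0.148, -0.989, 0.002], [0.002, -0.001, -1.0]]
contact_force: [0.6, -0.8, 1.3]
width: 0.625
grasp_force: 0.0
```

Call:
{"op": "apply_moves", "data": {"plan": [{"tx":-0.1,"ty":-0.15,"tz":-0.6,"roll":0},{"tx":-0.1,"ty":-0.15,"tz":-1.1,"roll":0},{"tx":-0.1,"ty":-0.15,"tz":-1.1,"roll":0}]}}

```text
clock: 24.2
eef_pos: [505.9, 427.1, -16.8]
tcp_rot: [[0.989, 0.148, 0.0], [0.148, -0.989, -0.0], [-0.0, 0.0, -1.0]]
contact_force: [0.0, 0.3, -0.3]
width: 0.623
grasp_force: 0.0
```

Call:
{"op": "apply_moves", "data": {"plan": [{"tx":0,"ty":0,"tz":0,"roll":0},{"tx":0,"ty":0,"tz":0,"roll":0},{"tx":0,"ty":0,"tz":0,"roll":0},{"tx":0,"ty":0,"tz":0,"roll":0},{"tx":0,"ty":0,"tz":0,"roll":0}], "gripper": 0.0}}

```text
clock: 24.62
eef_pos: [506.6, 428.2, -15.3]
tcp_rot: [[0.989, 0.148, 0.002], [0.148, -0.989, 0.001], [0.002, -0.001, -1.0]]
contact_force: [-2.4, -0.5, 7.4]
width: 0.281
grasp_force: 61.2
```

Call:
{"op": "apply_moves", "data": {"plan": [{"tx":0,"ty":0,"tz":2,"roll":0},{"tx":0,"ty":0,"tz":6,"roll":0},{"tx":0,"ty":0,"tz":10,"roll":0},{"tx":0,"ty":-1,"tz":13.5,"roll":-0.03},{"tx":0,"ty":-3.1,"tz":17,"roll":-0.06}]}}

```text
clock: 25.03
eef_pos: [504.5, 399.2, 155.3]
tcp_rot: [[0.996, 0.091, -0.0], [0.091, -0.996, 0.003], [-0.0, -0.003, -1.0]]
contact_force: [0.8, -0.0, -1.9]
width: 0.281
grasp_force: 59.1
```

Call:
{"op": "apply_moves", "data": {"plan": [{"tx":1,"ty":-3.5,"tz":0.5,"roll":-0.05},{"tx":2,"ty":-7,"tz":0.5,"roll":-0.099},{"tx":3,"ty":-11,"tz":0.5,"roll":-0.099},{"tx":4,"ty":-15,"tz":0.5,"roll":-0.099},{"tx":5,"ty":-19,"tz":0.5,"roll":-0.099}]}}

```text
clock: 25.45
eef_pos: [555.9, 204.7, 158.6]
tcp_rot: [[1.0, -0.01, 0.0], [-0.01, -1.0, -0.0], [0.0, 0.0, -1.0]]
contact_force: [0.3, -0.3, -1.2]
width: 0.282
grasp_force: 59.2
```

Call:
{"op": "apply_moves", "data": {"plan": [{"tx":1,"ty":-4,"tz":0,"roll":0},{"tx":2,"ty":-8,"tz":0,"roll":0},{"tx":2.7,"ty":-12,"tz":0,"roll":0},{"tx":2.7,"ty":-16,"tz":0,"roll":0},{"tx":2.7,"ty":-20,"tz":0,"roll":0}]}}

```text
clock: 25.87
eef_pos: [582.7, 4.5, 158.3]
tcp_rot: [[1.0, -0.01, -0.0], [-0.01, -1.0, 0.0], [-0.0, -0.0, -1.0]]
contact_force: [0.2, -1.0, -1.2]
width: 0.283
grasp_force: 59.2
```

Call:
{"op": "apply_moves", "data": {"plan": [{"tx":0,"ty":-3,"tz":0,"roll":0},{"tx":0,"ty":-6,"tz":0,"roll":0},{"tx":0,"ty":-9,"tz":-1,"roll":0},{"tx":0,"ty":-9,"tz":-3,"roll":0},{"tx":0,"ty":-9,"tz":-4,"roll":0}]}}

```text
clock: 26.28
eef_pos: [581.8, -86.4, 116.7]
tcp_rot: [[1.0, -0.015, -0.002], [-0.015, -1.0, -0.001], [-0.002, 0.001, -1.0]]
contact_force: [0.0, 0.4, -2.0]
width: 0.282
grasp_force: 59.2
```

Call:
{"op": "apply_moves", "data": {"plan": [{"tx":0,"ty":0,"tz":0,"roll":0},{"tx":0,"ty":0,"tz":0,"roll":0},{"tx":0,"ty":0,"tz":0,"roll":0}]}}

```text
clock: 26.53
eef_pos: [583.5, -81.8, 119.1]
tcp_rot: [[1.0, -0.008, 0.001], [-0.008, -1.0, 0.001], [0.001, -0.001, -1.0]]
contact_force: [-0.4, -0.8, -1.9]
width: 0.284
grasp_force: 59.2
```

Call:
{"op": "apply_moves", "data": {"plan": [{"tx":0,"ty":0,"tz":-0.8,"roll":0},{"tx":0,"ty":0,"tz":-1.8,"roll":0},{"tx":0,"ty":0,"tz":-1.8,"roll":0}]}}

```text
clock: 26.78
eef_pos: [582.4, -83.4, 98.8]
tcp_rot: [[1.0, -0.01, -0.001], [-0.01, -1.0, -0.0], [-0.001, 0.0, -1.0]]
contact_force: [1.3, -1.0, -1.7]
width: 0.283
grasp_force: 59.3
```

Call:
{"op": "apply_moves", "data": {"plan": [{"tx":0,"ty":0,"tz":-0.6,"roll":0},{"tx":0,"ty":0,"tz":-1.2,"roll":0},{"tx":0,"ty":0,"tz":-1.8,"roll":0},{"tx":0,"ty":0,"tz":-2.3,"roll":0},{"tx":0,"ty":0,"tz":-2.6,"roll":0}]}}

```text
clock: 27.2
eef_pos: [583.2, -83.4, 73.8]
tcp_rot: [[1.0, -0.01, 0.001], [-0.01, -1.0, 0.0], [0.001, -0.0, -1.0]]
contact_force: [1.4, 0.0, -3.8]
width: 0.282
grasp_force: 59.1
```

Call:
{"op": "apply_moves", "data": {"plan": [{"tx":0,"ty":0,"tz":-0.4,"roll":0},{"tx":0,"ty":0,"tz":-0.4,"roll":0}]}}

```text
clock: 27.37
eef_pos: [583.0, -83.4, 72.5]
tcp_rot: [[1.0, -0.01, 0.0], [-0.01, -1.0, -0.001], [0.0, 0.001, -1.0]]
contact_force: [-8.0, 0.1, 21.1]
width: 0.284
grasp_force: 62.0
```

Call:
{"op": "apply_moves", "data": {"plan": [{"tx":0,"ty":0,"tz":0.3,"roll":0},{"tx":0,"ty":0,"tz":0.3,"roll":0},{"tx":0,"ty":0,"tz":0.3,"roll":0},{"tx":0,"ty":0,"tz":0.3,"roll":0},{"tx":0,"ty":0,"tz":2,"roll":0}], "gripper": 0.62}}

```text
clock: 27.78
eef_pos: [580.5, -83.4, 87.2]
tcp_rot: [[1.0, -0.01, -0.006], [-0.01, -1.0, 0.001], [-0.006, -0.001, -1.0]]
contact_force: [-0.3, -0.4, 0.4]
width: 0.619
grasp_force: 0.0
```

Call:
{"op": "apply_moves", "data": {"plan": [{"tx":-1,"ty":0,"tz":4,"roll":0},{"tx":-3,"ty":0,"tz":8,"roll":0},{"tx":-5,"ty":0,"tz":11,"roll":0},{"tx":-7,"ty":0,"tz":13,"roll":0},{"tx":-7,"ty":0,"tz":13,"roll":0}]}}

```text
clock: 28.2
eef_pos: [512.2, -83.8, 224.6]
tcp_rot: [[1.0, -0.011, 0.005], [-0.011, -1.0, -0.002], [0.005, 0.002, -1.0]]
contact_force: [1.0, -0.1, -0.2]
width: 0.618
grasp_force: 0.0
```

Call:
{"op": "apply_moves", "data": {"plan": [{"tx":0,"ty":0,"tz":0,"roll":0},{"tx":0,"ty":0,"tz":0,"roll":0}]}}

```text
clock: 28.37
eef_pos: [512.9, -83.7, 219.5]
tcp_rot: [[1.0, -0.01, -0.0], [-0.01, -1.0, -0.0], [-0.0, 0.0, -1.0]]
contact_force: [-0.6, 0.1, -0.7]
width: 0.619
grasp_force: 0.0
```

```bash
python3 - <<'E'
from h import *
s=ctrl.sense();print(s['clock'],s['eef_pos'].round(1))
im=cap('wrist','w7');t=cap('top','t7')
for c,b in (('green',(345,195,375,265)),('blue',(370,195,400,265)),('red',(390,195,435,270))):
    try: print('top',c,torch('top',t,c,b,105))
    except Exception as e: print(c,e)
strips('wrist',im,105)
cv2.imwrite('pics/w7v.png',cv2.resize(im,(640,480))[:,:,::-1])
E
```

```text
28.3667 [512.9 -83.7 219.5]
top green (array([577.72016835,  -8.41791119]), array([ 0.99999409, -0.00343779]), np.float64(127.55840180008886))
top blue (array([574.56887708, -80.52825079]), array([ 0.99729649, -0.07348274]), np.float64(97.37779109729055))
top red (array([ 639.73963263, -220.71528315]), array([0.11601744, 0.99324718]), np.float64(25.496394640015453))
red [ 399   25   44   41 1548] [420.5  44.8] [ 649.4 -157.7]
red [ 392   67   44  137 4289] [414.  134.1] [ 587.1 -155.4]
red [393 204  32  12 299] [408.5 210. ] [ 527.8 -156.4]
red [499 332  29  21 223] [514.7 340.2] [ 404.9 -262.7]
green [ 193   29   44   37 1404] [214.3  46.8] [649.6  -8.4]
green [ 201   68   42  137 4139] [220.8 134.8] [587.7  -9.2]
green [211 206  31  11 265] [226.1 211.4] [528.2  -6.7]
green [  3 368  33  26 269] [ 19.4 380.7] [363.  209.5]
green [ 11 375  46  40 932] [ 33.8 395. ] [346.7 200. ]
blue [ 296   31   44   37 1434] [317.3  48.4] [647.4 -83.1]
blue [ 301   70   34  137 4001] [317.3 137. ] [585.2 -82.4]
blue [302 208  31  11 280] [317.1 213. ] [526.  -81.4]
```

View pics/w7v.png

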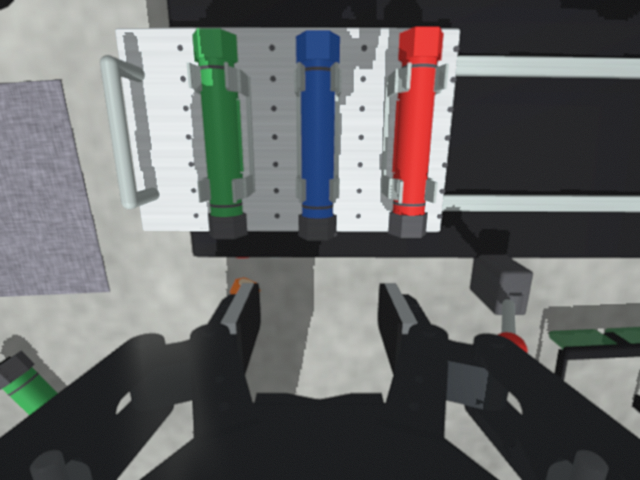

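All three torches are snapped in, lamps away: columns 218 (green), 318 (blue), 413 (red). Next is the tug on red.

Call:
{"op": "apply_moves", "data": {"plan": [{"tx":3,"ty":-3,"tz":0,"roll":0},{"tx":6,"ty":-6,"tz":0,"roll":0},{"tx":7,"ty":-7.5,"tz":-3,"roll":0},{"tx":7,"ty":-7.5,"tz":-7,"roll":0},{"tx":7,"ty":-7.5,"tz":-10,"roll":0}]}}

```text
clock: 28.88
eef_pos: [582.5, -159.7, 115.8]
tcp_rot: [[1.0, -0.012, -0.003], [-0.012, -1.0, 0.001], [-0.003, -0.001, -1.0]]
contact_force: [-0.4, -0.3, -0.1]
width: 0.621
grasp_force: 0.0
```

Call:
{"op": "apply_moves", "data": {"plan": [{"tx":0,"ty":0,"tz":-1.5,"roll":0},{"tx":0,"ty":0,"tz":-3,"roll":0},{"tx":0,"ty":0,"tz":-3.6,"roll":0},{"tx":0,"ty":0,"tz":-3.6,"roll":0},{"tx":0,"ty":0,"tz":-3.6,"roll":0}]}}

```text
clock: 29.3
eef_pos: [583.0, -158.2, 83.7]
tcp_rot: [[1.0, -0.01, -0.001], [-0.01, -1.0, 0.001], [-0.001, -0.001, -1.0]]
contact_force: [-0.2, -0.1, 0.1]
width: 0.615
grasp_force: 0.0
```

Call:
{"op": "apply_moves", "data": {"plan": [{"tx":0,"ty":0,"tz":-0.6,"roll":0},{"tx":0,"ty":0,"tz":-1,"roll":0},{"tx":0,"ty":0,"tz":-1,"roll":0}]}}

```text
clock: 29.55
eef_pos: [582.7, -158.5, 74.1]
tcp_rot: [[1.0, -0.01, -0.0], [-0.01, -1.0, -0.0], [-0.0, 0.0, -1.0]]
contact_force: [0.5, -0.2, -0.3]
width: 0.622
grasp_force: 0.0
```

Call:
{"op": "apply_moves", "data": {"plan": [{"tx":0,"ty":0,"tz":0,"roll":0},{"tx":0,"ty":0,"tz":0,"roll":0},{"tx":0,"ty":0,"tz":0,"roll":0},{"tx":0,"ty":0,"tz":0,"roll":0},{"tx":0,"ty":0,"tz":0,"roll":0}], "gripper": 0.0}}

```text
clock: 29.97
eef_pos: [583.2, -158.6, 75.0]
tcp_rot: [[1.0, -0.01, 0.001], [-0.01, -1.0, -0.0], [0.001, 0.0, -1.0]]
contact_force: [-2.0, -0.2, 5.3]
width: 0.281
grasp_force: 58.7
```

Call:
{"op": "apply_moves", "data": {"plan": [{"tx":0,"ty":0,"tz":0.05,"roll":0},{"tx":0,"ty":0,"tz":0.1,"roll":0},{"tx":0,"ty":0,"tz":0.1,"roll":0}]}}

```text
clock: 30.22
eef_pos: [582.8, -158.4, 75.1]
tcp_rot: [[1.0, -0.01, -0.0], [-0.01, -1.0, 0.0], [-0.0, -0.0, -1.0]]
contact_force: [-0.5, 0.7, -0.5]
width: 0.28
grasp_force: 59.1
```

Call:
{"op": "apply_moves", "data": {"plan": [{"tx":0,"ty":0,"tz":0.07,"roll":0},{"tx":0,"ty":0,"tz":0.15,"roll":0},{"tx":0,"ty":0,"tz":0.15,"roll":0}]}}

```text
clock: 30.47
eef_pos: [582.2, -158.4, 76.0]
tcp_rot: [[1.0, -0.01, -0.001], [-0.01, -1.0, 0.0], [-0.001, -0.0, -1.0]]
contact_force: [0.5, -0.1, -7.5]
width: 0.281
grasp_force: 59.2
```

Call:
{"op": "apply_moves", "data": {"plan": [{"tx":0,"ty":0,"tz":0.07,"roll":0},{"tx":0,"ty":0,"tz":0.07,"roll":0},{"tx":0,"ty":0,"tz":0.07,"roll":0},{"tx":0,"ty":0,"tz":0.07,"roll":0},{"tx":0,"ty":0,"tz":0.07,"roll":0}]}}

```text
clock: 30.88
eef_pos: [582.1, -158.4, 76.8]
tcp_rot: [[1.0, -0.01, -0.002], [-0.01, -1.0, 0.0], [-0.002, -0.0, -1.0]]
contact_force: [-0.2, -0.1, -12.9]
width: 0.282
grasp_force: 59.5
```

About 12 N, held. I lower, press lightly, release and go to blue.

Call:
{"op": "apply_moves", "data": {"plan": [{"tx":0,"ty":0,"tz":-0.2,"roll":0},{"tx":0,"ty":0,"tz":-0.45,"roll":0},{"tx":0,"ty":0,"tz":-0.45,"roll":0}]}}

```text
clock: 31.13
eef_pos: [583.5, -158.6, 75.0]
tcp_rot: [[1.0, -0.01, 0.001], [-0.01, -1.0, -0.001], [0.001, 0.001, -1.0]]
contact_force: [-3.6, 1.1, 4.6]
width: 0.28
grasp_force: 61.4
```

Call:
{"op": "apply_moves", "data": {"plan": [{"tx":0,"ty":0,"tz":0.1,"roll":0},{"tx":0,"ty":0,"tz":0.1,"roll":0},{"tx":0,"ty":0,"tz":0.1,"roll":0},{"tx":0,"ty":0,"tz":0.1,"roll":0},{"tx":0,"ty":0,"tz":2,"roll":0}], "gripper": 0.62}}

```text
clock: 31.55
eef_pos: [580.9, -158.2, 90.3]
tcp_rot: [[1.0, -0.01, -0.005], [-0.01, -1.0, 0.001], [-0.005, -0.001, -1.0]]
contact_force: [-0.0, 0.1, -0.8]
width: 0.623
grasp_force: 0.0
```

Call:
{"op": "apply_moves", "data": {"plan": [{"tx":0,"ty":0,"tz":4,"roll":0},{"tx":0,"ty":1,"tz":6,"roll":0},{"tx":0,"ty":4.5,"tz":6,"roll":0},{"tx":0,"ty":7.5,"tz":5,"roll":0},{"tx":0,"ty":7.5,"tz":2,"roll":0}]}}

```text
clock: 31.97
eef_pos: [587.0, -75.8, 117.9]
tcp_rot: [[1.0, -0.003, 0.01], [-0.003, -1.0, 0.003], [0.01, -0.003, -1.0]]
contact_force: [1.1, 0.3, -0.4]
width: 0.619
grasp_force: 0.0
```

Call:
{"op": "apply_moves", "data": {"plan": [{"tx":0,"ty":0,"tz":0,"roll":0},{"tx":0,"ty":0,"tz":0,"roll":0}]}}

```text
clock: 32.13
eef_pos: [582.0, -83.7, 112.2]
tcp_rot: [[1.0, -0.01, -0.003], [-0.01, -1.0, -0.0], [-0.003, 0.0, -1.0]]
contact_force: [-0.3, -0.2, 0.1]
width: 0.624
grasp_force: 0.0
```

Call:
{"op": "apply_moves", "data": {"plan": [{"tx":0,"ty":0,"tz":-1.5,"roll":0},{"tx":0,"ty":0,"tz":-3,"roll":0},{"tx":0,"ty":0,"tz":-3.8,"roll":0},{"tx":0,"ty":0,"tz":-3.8,"roll":0},{"tx":0,"ty":0,"tz":-3.8,"roll":0}]}}

```text
clock: 32.55
eef_pos: [583.2, -84.3, 75.6]
tcp_rot: [[1.0, -0.011, 0.0], [-0.011, -1.0, -0.0], [0.0, 0.0, -1.0]]
contact_force: [-0.6, -0.4, -0.5]
width: 0.621
grasp_force: 0.0
```

Call:
{"op": "apply_moves", "data": {"plan": [{"tx":0,"ty":0,"tz":0,"roll":0},{"tx":0,"ty":0,"tz":0,"roll":0},{"tx":0,"ty":0,"tz":0,"roll":0},{"tx":0,"ty":0,"tz":0,"roll":0},{"tx":0,"ty":0,"tz":0,"roll":0}], "gripper": 0.0}}

```text
clock: 32.97
eef_pos: [583.7, -83.8, 76.3]
tcp_rot: [[1.0, -0.01, 0.002], [-0.01, -1.0, -0.001], [0.002, 0.001, -1.0]]
contact_force: [-1.1, -0.2, 5.9]
width: 0.283
grasp_force: 58.7
```

Call:
{"op": "apply_moves", "data": {"plan": [{"tx":0,"ty":0,"tz":0.05,"roll":0},{"tx":0,"ty":0,"tz":0.1,"roll":0},{"tx":0,"ty":0,"tz":0.1,"roll":0}]}}

```text
clock: 33.22
eef_pos: [583.3, -83.4, 76.4]
tcp_rot: [[1.0, -0.01, 0.001], [-0.01, -1.0, 0.0], [0.001, -0.0, -1.0]]
contact_force: [0.5, 0.3, 2.6]
width: 0.278
grasp_force: 59.3
```

Call:
{"op": "apply_moves", "data": {"plan": [{"tx":0,"ty":0,"tz":0.1,"roll":0},{"tx":0,"ty":0,"tz":0.22,"roll":0},{"tx":0,"ty":0,"tz":0.22,"roll":0},{"tx":0,"ty":0,"tz":0.22,"roll":0}]}}

```text
clock: 33.55
eef_pos: [582.2, -83.4, 77.5]
tcp_rot: [[1.0, -0.01, -0.002], [-0.01, -1.0, 0.0], [-0.002, -0.0, -1.0]]
contact_force: [0.4, 0.2, -7.1]
width: 0.278
grasp_force: 59.4
```

Call:
{"op": "apply_moves", "data": {"plan": [{"tx":0,"ty":0,"tz":0.06,"roll":0},{"tx":0,"ty":0,"tz":0.06,"roll":0},{"tx":0,"ty":0,"tz":0.06,"roll":0},{"tx":0,"ty":0,"tz":0.06,"roll":0},{"tx":0,"ty":0,"tz":0.06,"roll":0}]}}

```text
clock: 33.97
eef_pos: [582.1, -83.4, 78.1]
tcp_rot: [[1.0, -0.01, -0.002], [-0.01, -1.0, 0.0], [-0.002, -0.0, -1.0]]
contact_force: [0.2, 0.7, -13.3]
width: 0.281
grasp_force: 59.5
```

Call:
{"op": "apply_moves", "data": {"plan": [{"tx":0,"ty":0,"tz":-0.2,"roll":0},{"tx":0,"ty":0,"tz":-0.45,"roll":0},{"tx":0,"ty":0,"tz":-0.45,"roll":0}]}}

```text
clock: 34.22
eef_pos: [583.4, -83.5, 76.3]
tcp_rot: [[1.0, -0.01, 0.001], [-0.01, -1.0, -0.001], [0.001, 0.001, -1.0]]
contact_force: [-4.7, 0.7, 7.2]
width: 0.283
grasp_force: 61.6
```

Call:
{"op": "apply_moves", "data": {"plan": [{"tx":0,"ty":0,"tz":0.1,"roll":0},{"tx":0,"ty":0,"tz":0.1,"roll":0},{"tx":0,"ty":0,"tz":0.1,"roll":0},{"tx":0,"ty":0,"tz":0.1,"roll":0},{"tx":0,"ty":0,"tz":2,"roll":0}], "gripper": 0.62}}

```text
clock: 34.63
eef_pos: [580.9, -83.6, 91.6]
tcp_rot: [[1.0, -0.01, -0.005], [-0.01, -1.0, 0.0], [-0.005, -0.0, -1.0]]
contact_force: [-0.6, 0.8, -0.4]
width: 0.622
grasp_force: 0.0
```

Call:
{"op": "apply_moves", "data": {"plan": [{"tx":0,"ty":0,"tz":4,"roll":0},{"tx":0,"ty":1,"tz":6,"roll":0},{"tx":0,"ty":4.5,"tz":6,"roll":0},{"tx":0,"ty":7.5,"tz":5,"roll":0},{"tx":0,"ty":7.5,"tz":2,"roll":0}]}}

```text
clock: 35.05
eef_pos: [586.6, -0.4, 119.1]
tcp_rot: [[1.0, -0.003, 0.01], [-0.003, -1.0, 0.004], [0.01, -0.004, -1.0]]
contact_force: [1.0, 1.3, -0.0]
width: 0.624
grasp_force: 0.0
```

Call:
{"op": "apply_moves", "data": {"plan": [{"tx":0,"ty":0,"tz":0,"roll":0},{"tx":0,"ty":0,"tz":0,"roll":0},{"tx":0,"ty":0,"tz":0,"roll":0}]}}

```text
clock: 35.3
eef_pos: [583.4, -9.5, 115.0]
tcp_rot: [[1.0, -0.011, 0.0], [-0.011, -1.0, -0.001], [0.0, 0.001, -1.0]]
contact_force: [-0.1, 0.1, -0.2]
width: 0.617
grasp_force: 0.0
```

Call:
{"op": "apply_moves", "data": {"plan": [{"tx":0,"ty":0.05,"tz":-1.5,"roll":0},{"tx":0,"ty":0.05,"tz":-3,"roll":0},{"tx":0,"ty":0.05,"tz":-4,"roll":0},{"tx":0,"ty":0.05,"tz":-4,"roll":0},{"tx":0,"ty":0.05,"tz":-4,"roll":0}]}}

```text
clock: 35.72
eef_pos: [583.1, -8.7, 74.7]
tcp_rot: [[1.0, -0.011, -0.0], [-0.011, -1.0, -0.0], [-0.0, 0.0, -1.0]]
contact_force: [0.5, 0.0, 0.4]
width: 0.62
grasp_force: 0.0
```

Call:
{"op": "apply_moves", "data": {"plan": [{"tx":0,"ty":0,"tz":0,"roll":0},{"tx":0,"ty":0,"tz":0,"roll":0},{"tx":0,"ty":0,"tz":0,"roll":0},{"tx":0,"ty":0,"tz":0,"roll":0},{"tx":0,"ty":0,"tz":0,"roll":0}], "gripper": 0.0}}

```text
clock: 36.13
eef_pos: [583.6, -8.1, 75.6]
tcp_rot: [[1.0, -0.01, 0.002], [-0.01, -1.0, -0.0], [0.002, 0.0, -1.0]]
contact_force: [-1.5, -0.4, 6.4]
width: 0.281
grasp_force: 58.6
```

Call:
{"op": "apply_moves", "data": {"plan": [{"tx":0,"ty":0,"tz":0.1,"roll":0},{"tx":0,"ty":0,"tz":0.2,"roll":0},{"tx":0,"ty":0,"tz":0.25,"roll":0},{"tx":0,"ty":0,"tz":0.25,"roll":0}]}}

```text
clock: 36.47
eef_pos: [582.6, -8.2, 76.4]
tcp_rot: [[1.0, -0.01, -0.001], [-0.01, -1.0, -0.0], [-0.001, 0.0, -1.0]]
contact_force: [0.8, -0.8, -3.7]
width: 0.283
grasp_force: 59.2
```

Call:
{"op": "apply_moves", "data": {"plan": [{"tx":0,"ty":0,"tz":0.07,"roll":0},{"tx":0,"ty":0,"tz":0.12,"roll":0},{"tx":0,"ty":0,"tz":0.12,"roll":0},{"tx":0,"ty":0,"tz":0.12,"roll":0},{"tx":0,"ty":0,"tz":0.12,"roll":0}]}}

```text
clock: 36.88
eef_pos: [582.2, -8.2, 77.3]
tcp_rot: [[1.0, -0.01, -0.002], [-0.01, -1.0, -0.0], [-0.002, 0.0, -1.0]]
contact_force: [1.5, -1.7, -12.7]
width: 0.284
grasp_force: 59.4
```

The green tug holds at about 12 N. I release it and go to the handle.

Call:
{"op": "apply_moves", "data": {"plan": [{"tx":0,"ty":0,"tz":0,"roll":0},{"tx":0,"ty":0,"tz":-0.2,"roll":0},{"tx":0,"ty":0,"tz":-0.45,"roll":0},{"tx":0,"ty":0,"tz":-0.45,"roll":0}]}}

```text
clock: 37.22
eef_pos: [583.1, -8.1, 75.6]
tcp_rot: [[1.0, -0.01, 0.001], [-0.01, -1.0, -0.001], [0.001, 0.001, -1.0]]
contact_force: [-6.5, -2.4, 9.0]
width: 0.274
grasp_force: 61.8
```

Call:
{"op": "apply_moves", "data": {"plan": [{"tx":0,"ty":0,"tz":0.1,"roll":0},{"tx":0,"ty":0,"tz":0.1,"roll":0},{"tx":0,"ty":0,"tz":0.1,"roll":0},{"tx":0,"ty":0,"tz":0.1,"roll":0},{"tx":0,"ty":0,"tz":2,"roll":0}], "gripper": 0.6}}

```text
clock: 37.63
eef_pos: [580.9, -8.0, 90.8]
tcp_rot: [[1.0, -0.01, -0.005], [-0.01, -1.0, 0.0], [-0.005, -0.0, -1.0]]
contact_force: [-0.2, -0.2, -0.3]
width: 0.597
grasp_force: 0.0
```

Call:
{"op": "apply_moves", "data": {"plan": [{"tx":0,"ty":0,"tz":4,"roll":0},{"tx":0,"ty":1,"tz":6,"roll":0},{"tx":0,"ty":4.5,"tz":6,"roll":0},{"tx":0,"ty":7.5,"tz":6,"roll":0},{"tx":0,"ty":7.5,"tz":5,"roll":0}]}}

```text
clock: 38.05
eef_pos: [584.0, 75.5, 146.3]
tcp_rot: [[1.0, -0.003, 0.005], [-0.003, -1.0, 0.005], [0.005, -0.005, -1.0]]
contact_force: [0.4, 1.3, 0.7]
width: 0.602
grasp_force: 0.0
```

Call:
{"op": "apply_moves", "data": {"plan": [{"tx":0,"ty":0,"tz":0,"roll":0},{"tx":0,"ty":0,"tz":0,"roll":0},{"tx":0,"ty":0,"tz":0,"roll":0},{"tx":0,"ty":0,"tz":0,"roll":0}], "gripper": 0.45}}

```text
clock: 38.38
eef_pos: [583.2, 65.7, 143.6]
tcp_rot: [[1.0, -0.012, 0.0], [-0.012, -1.0, -0.0], [0.0, 0.0, -1.0]]
contact_force: [0.2, 0.2, -0.3]
width: 0.448
grasp_force: 0.0
```

```bash
python3 - <<'E'
from h import *
s=ctrl.sense();print(s['clock'],s['eef_pos'].round(1),s['width'])
im=cap('wrist','w8')
strips('wrist',im,105,None,400)
g=cv2.cvtColor(im,cv2.COLOR_RGB2GRAY)
print(g[230,250:390:3])
t=cap('scene','s8')
for c in('red','green','blue'):
    for o in imaging.outline_of('torch_'+c,'scene')[:3]: print(c,round(o['confidence'],2),np.round(o['extent']))
print(proj('scene',[[580,-8,105],[580,-83,105],[580,-158,105]]))
E
```

```text
38.3833 [583.2  65.7 143.6] 0.4484231852985136
red [ 610  196   30  101 1929] [627.8 249.5] [ 589.6 -123.3]
green [ 419  132   58   42 2171] [448.  151.8] [646.8  -7.6]
green [ 409  179   59  157 6345] [437.4 253.6] [584.6  -5.7]
blue [ 529  133   86   44 2554] [578.9 153.9] [646.4 -79.1]
blue [ 510  180   90  157 7761] [552.1 251.8] [586.4 -75.2]
blue [518 327  47  24 492] [540.5 341.2] [523.7 -81.5]
[166 167 169 170 170 170 168 169 169 170 171 171 172 172 172 165 212 230
 177 122 154 174 181 184 170 150 218 229 229 229 229 228 230 173 126 127
 127 128 126 125 126 126 124 124 124 125 125]
red 0.89 [229. 180.  46.  37.]
red 0.16 [224. 187. 102.  94.]
green 0.84 [333. 215.  52.  14.]
green 0.8 [257. 227.  30.  23.]
green 0.65 [477. 359.  34.  77.]
blue 0.67 [239. 207.  37.  27.]
[[283.46892167 231.55998122]
 [267.87934127 213.90883965]
 [253.08235313 197.13873557]]
```

The torches are still seated, and the handle lies between the fingers (col ≈316). I grip it.

Call:
{"op": "apply_moves", "data": {"plan": [{"tx":0.2,"ty":0.05,"tz":-2,"roll":0},{"tx":0.2,"ty":0.05,"tz":-4,"roll":0},{"tx":0.2,"ty":0.05,"tz":-6.3,"roll":0},{"tx":0.2,"ty":0.05,"tz":-6.3,"roll":0},{"tx":0.2,"ty":0.05,"tz":-6.3,"roll":0}]}}

```text
clock: 39.05
eef_pos: [584.1, 67.3, 79.9]
tcp_rot: [[1.0, -0.01, -0.003], [-0.01, -1.0, -0.0], [-0.003, 0.0, -1.0]]
contact_force: [0.1, -0.3, 0.7]
width: 0.449
grasp_force: 0.0
```

Call:
{"op": "apply_moves", "data": {"plan": [{"tx":0,"ty":0,"tz":0,"roll":0},{"tx":0,"ty":0,"tz":0,"roll":0},{"tx":0,"ty":0,"tz":0,"roll":0},{"tx":0,"ty":0,"tz":0,"roll":0},{"tx":0,"ty":0,"tz":0,"roll":0}], "gripper": 0.0}}

```text
clock: 39.47
eef_pos: [585.9, 66.8, 82.2]
tcp_rot: [[1.0, -0.011, 0.002], [-0.011, -1.0, -0.001], [0.002, 0.001, -1.0]]
contact_force: [-2.0, -2.2, 6.7]
width: 0.114
grasp_force: 58.7
```

Call:
{"op": "apply_moves", "data": {"plan": [{"tx":0,"ty":-2,"tz":0,"roll":0},{"tx":-0.05,"ty":-5,"tz":0,"roll":0},{"tx":-0.1,"ty":-8,"tz":0,"roll":0},{"tx":-0.1,"ty":-11,"tz":0,"roll":0},{"tx":-0.15,"ty":-14,"tz":0,"roll":0}]}}

```text
clock: 39.88
eef_pos: [584.0, -71.5, 82.3]
tcp_rot: [[1.0, -0.008, 0.002], [-0.008, -1.0, 0.002], [0.002, -0.002, -1.0]]
contact_force: [-1.4, 4.5, 4.2]
width: 0.11
grasp_force: 60.1
```

Call:
{"op": "apply_moves", "data": {"plan": [{"tx":0,"ty":-3,"tz":0,"roll":0},{"tx":-0.05,"ty":-6,"tz":0,"roll":0},{"tx":-0.1,"ty":-8.5,"tz":0,"roll":0},{"tx":-0.1,"ty":-10.5,"tz":0,"roll":0},{"tx":-0.15,"ty":-11.5,"tz":0,"roll":0}]}}

```text
clock: 40.3
eef_pos: [582.4, -191.1, 82.2]
tcp_rot: [[1.0, -0.013, 0.002], [-0.013, -1.0, -0.002], [0.002, 0.002, -1.0]]
contact_force: [-0.6, 1.1, 6.5]
width: 0.117
grasp_force: 60.3
```

Call:
{"op": "apply_moves", "data": {"plan": [{"tx":0,"ty":-0.4,"tz":0,"roll":0},{"tx":0,"ty":-0.8,"tz":0,"roll":0},{"tx":0,"ty":-1.2,"tz":0,"roll":0},{"tx":0,"ty":-1.6,"tz":0,"roll":0}]}}

```text
clock: 40.63
eef_pos: [582.2, -202.7, 82.3]
tcp_rot: [[1.0, -0.01, 0.001], [-0.01, -1.0, 0.001], [0.001, -0.001, -1.0]]
contact_force: [-4.1, 3.4, 8.7]
width: 0.115
grasp_force: 60.5
```

Call:
{"op": "apply_moves", "data": {"plan": [{"tx":0,"ty":-0.3,"tz":0,"roll":0},{"tx":0,"ty":-0.5,"tz":0,"roll":0},{"tx":0,"ty":-0.5,"tz":0,"roll":0}]}}

```text
clock: 40.88
eef_pos: [582.2, -203.2, 82.2]
tcp_rot: [[1.0, -0.007, -0.0], [-0.007, -1.0, 0.005], [-0.0, -0.005, -1.0]]
contact_force: [-6.5, 12.2, 10.4]
width: 0.111
grasp_force: 61.0
```

Slide home at its stop. I release, rise, and move to the lever side.

Call:
{"op": "apply_moves", "data": {"plan": [{"tx":0,"ty":0.4,"tz":0,"roll":0},{"tx":0,"ty":0.4,"tz":0,"roll":0},{"tx":0,"ty":0.4,"tz":0,"roll":0},{"tx":0,"ty":0.4,"tz":3,"roll":0},{"tx":0,"ty":0.6,"tz":7,"roll":0}], "gripper": 0.45}}

```text
clock: 41.3
eef_pos: [579.3, -203.2, 147.9]
tcp_rot: [[1.0, -0.011, -0.007], [-0.011, -1.0, 0.002], [-0.007, -0.001, -1.0]]
contact_force: [1.2, -0.3, -0.7]
width: 0.451
grasp_force: 0.0
```

Call:
{"op": "apply_moves", "data": {"plan": [{"tx":-3,"ty":0,"tz":3,"roll":0},{"tx":-6.5,"ty":0,"tz":5,"roll":0},{"tx":-10,"ty":0,"tz":7,"roll":0},{"tx":-13,"ty":0,"tz":7,"roll":0},{"tx":-16,"ty":0,"tz":7,"roll":0}], "gripper": 0.0}}

```text
clock: 41.72
eef_pos: [421.1, -203.4, 222.1]
tcp_rot: [[1.0, -0.011, 0.003], [-0.011, -1.0, -0.002], [0.003, 0.002, -1.0]]
contact_force: [-0.2, 0.3, 0.1]
width: -0.007
grasp_force: 0.0
```

Call:
{"op": "apply_moves", "data": {"plan": [{"tx":-1,"ty":0,"tz":0,"roll":0},{"tx":-3,"ty":0,"tz":0,"roll":0},{"tx":-3,"ty":0,"tz":0,"roll":0},{"tx":-3,"ty":0,"tz":0,"roll":0}]}}

```text
clock: 42.05
eef_pos: [391.8, -203.2, 221.0]
tcp_rot: [[1.0, -0.012, 0.001], [-0.012, -1.0, -0.001], [0.001, 0.001, -1.0]]
contact_force: [0.3, -0.1, -0.2]
width: -0.001
grasp_force: 0.0
```

```bash
python3 - <<'E'
from h import *
np.set_printoptions(precision=1,suppress=True)
s=ctrl.sense();print(s['clock'],s['eef_pos'].round(1),s['width'],s['contact_force'])
im=cap('wrist','w9'); strips('wrist',im,179,None,100)
for z in (90,179): print(z,at_z('wrist',[[320,240]],z))
t=cap('top','t9');strips('top',t,179,None,20)
w=dict(np.load('w3.npz'));c1,d1=ray('wrist',[[526.9,330.9]],w);print('knob w3',at_z('wrist',[[526.9,330.9]],179,w))
# handle + torches in the top view
for c,b in (('green',(350,195,470,270)),('blue',(350,195,470,270))):
    try: print(c,torch('top',t,c,b,105))
    except Exception as e: print(c,e)
cv2.imwrite('pics/c9.png',np.hstack([cv2.resize(im,(480,360)),cv2.resize(t[190:290,380:470],(320,360),interpolation=cv2.INTER_CUBIC)])[:,:,::-1])
E
```

```text
42.05 [ 391.8 -203.2  221. ] -0.0008348655331074974 [ 0.3 -0.1 -0.2]
red [ 580    0   60   54 1441] [611.9  26.9] [ 521.  -358.8]
red [103 137  27   4 105] [115.6 138.5] [466.2 -86.8]
red [ 325  161   37   38 1109] [343.2 180. ] [ 441.2 -217.3]
green [400   0  39  41 957] [422.8  18.9] [ 524.2 -256.6]
green [399  40  36  13 359] [417.4  45.7] [ 512.  -256.1]
green [  0 373  21  30 392] [  7.3 385.8] [295.8  21.1]
blue [492   0  29  16 244] [503.3   4.7] [ 529.9 -301.9]
blue [ 490    0   56   56 1397] [524.1  31.1] [ 518.6 -314.6]
90 [[ 378.  -203.4   90. ]]
179 [[ 404.2 -203.3  179. ]]
red [355 178  16   4  58] [362.2 179.5] [711.9 -10.1]
red [490 232  10  15  94] [495.2 238.9] [ 530.9 -398.6]
red [433 269   7  10  59] [436.1 273.6] [ 432.6 -218.5]
red [ 33 303  74  32 514] [ 67.7 318.4] [301.4 873.1]
green [ 524  158   55   41 1571] [548.3 174.4] [ 716.2 -585.3]
green [443 205   9  42 266] [447.6 225.1] [ 572.6 -255.8]
green [619 316  16  15  66] [625.7 321.9] [ 275.7 -801.4]
green [260 318  37  53 561] [278.3 344.7] [235.4 239.1]
green [632 323   8  13  41] [635.5 328.7] [ 253.6 -836.8]
blue [123 203  17  18 227] [131.3 211.7] [625.1 683.7]
blue [466 205  11  43 335] [471.5 225.8] [ 570.6 -327.5]
knob w3 [[ 445.1 -211.5  179. ]]
green (array([ 572.6, -277.4]), array([ 1., -0.]), np.float64(128.25376339779868))
blue (array([ 533.7, -339.4]), array([ 1., -0.]), np.float64(58.882178786590046))
```

View pics/c9.png

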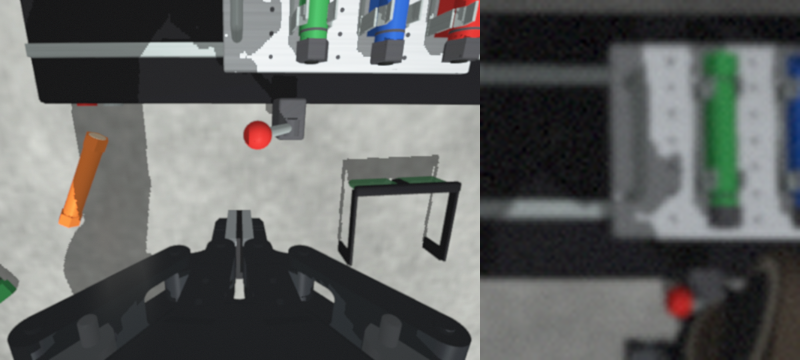

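The wrist view shows the slide home with all torches in. The knob stands raised at (258,135), with the closed fingers at (240,230). I bring the closed fingers behind the knob and swing the lever towards +y.

Call:
{"op": "apply_moves", "data": {"plan": [{"tx":0,"ty":-3,"tz":0,"roll":0},{"tx":0,"ty":-6,"tz":-2,"roll":0},{"tx":0,"ty":-6,"tz":-5,"roll":0},{"tx":2,"ty":-6,"tz":-6.9,"roll":0},{"tx":4.4,"ty":-6,"tz":-6.9,"roll":0}]}}

```text
clock: 42.57
eef_pos: [433.7, -262.4, 147.2]
tcp_rot: [[1.0, -0.013, -0.006], [-0.013, -1.0, 0.003], [-0.006, -0.003, -1.0]]
contact_force: [0.7, 0.1, 0.7]
width: -0.0
grasp_force: 0.0
```

Call:
{"op": "apply_moves", "data": {"plan": [{"tx":0,"ty":0,"tz":0,"roll":0},{"tx":0,"ty":1.5,"tz":0,"roll":0},{"tx":0,"ty":3,"tz":0,"roll":0},{"tx":0,"ty":4.5,"tz":0,"roll":0},{"tx":0,"ty":6,"tz":0,"roll":0}]}}

```text
clock: 42.98
eef_pos: [436.8, -202.1, 151.5]
tcp_rot: [[1.0, -0.01, 0.001], [-0.01, -1.0, -0.0], [0.001, 0.0, -1.0]]
contact_force: [-0.4, 0.0, 0.9]
width: 0.001
grasp_force: 0.2
```

Call:
{"op": "apply_moves", "data": {"plan": [{"tx":0,"ty":0.7,"tz":0,"roll":0},{"tx":0,"ty":1.4,"tz":0,"roll":0},{"tx":0,"ty":2.2,"tz":0,"roll":0},{"tx":0,"ty":3,"tz":0,"roll":0}]}}

```text
clock: 43.32
eef_pos: [436.1, -172.3, 151.5]
tcp_rot: [[1.0, -0.011, 0.0], [-0.011, -1.0, -0.0], [0.0, 0.0, -1.0]]
contact_force: [-0.5, -0.1, 0.2]
width: 0.002
grasp_force: 0.0
```

```bash
cat > knob.py <<'E'
from h import *
np.set_printoptions(precision=1,suppress=True)
s=ctrl.sense();print(s['clock'],s['eef_pos'].round(1),s['contact_force'])
P={}
for n in ('wrist','top','scene'):
    im=cap(n); hs=cv2.cvtColor(im,cv2.COLOR_RGB2HSV);m=((hs[...,0]<10)|(hs[...,0]>170))&(hs[...,1]>110)&(hs[...,2]>50)
    k,l,st,ce=cv2.connectedComponentsWithStats(m.astype(np.uint8))
    # nearest blob to the swing circle of the knob
    C=[[434,-231+90*np.cos(a),90+90*np.sin(a)] for a in np.linspace(0,1.5,31)];pp=proj(n,C)
    best=None
    for i in range(1,k):
        if st[i,4]<8: continue
        d=np.linalg.norm(pp-ce[i],axis=1);j=d.argmin()
        if best is None or d[j]<best[0]: best=(d[j],j*0.05,st[i].tolist(),ce[i].round(1))
    print(n,'dist px, angle:',best)
E
python3 knob.py
```

```text
43.3167 [ 436.1 -172.3  151.5] [-0.5 -0.1  0.2]
wrist dist px, angle: (np.float64(25.021748641938977), np.float64(1.1500000000000001), [356, 260, 48, 48, 1818], array([379.7, 283.7]))
top dist px, angle: (np.float64(66.4910376708891), np.float64(1.5), [489, 232, 11, 15, 94], array([495.2, 238.9]))
scene dist px, angle: (np.float64(4.246406903881239), np.float64(1.1500000000000001), [281, 149, 6, 8, 38], array([283.9, 152.7]))
```

The lever went to about 1.15 rad, then the tip slid over the knob. I go back lower and push again.

Call:
{"op": "apply_moves", "data": {"plan": [{"tx":0,"ty":0,"tz":4,"roll":0},{"tx":0,"ty":-2,"tz":5,"roll":0},{"tx":0,"ty":-5,"tz":5,"roll":0},{"tx":0,"ty":-7.5,"tz":4,"roll":0},{"tx":0,"ty":-7.5,"tz":0,"roll":0}]}}

```text
clock: 43.88
eef_pos: [439.0, -255.7, 156.2]
tcp_rot: [[1.0, -0.017, 0.01], [-0.017, -1.0, -0.008], [0.01, 0.008, -1.0]]
contact_force: [1.6, -1.9, -0.7]
width: 0.004
grasp_force: 0.0
```

Call:
{"op": "apply_moves", "data": {"plan": [{"tx":0,"ty":0,"tz":-2.7,"roll":0},{"tx":0,"ty":0,"tz":-2.7,"roll":0},{"tx":0,"ty":1.5,"tz":-2.7,"roll":0},{"tx":0,"ty":3,"tz":-2.7,"roll":0},{"tx":0,"ty":4.5,"tz":-2.7,"roll":0}]}}

```text
clock: 44.3
eef_pos: [436.3, -203.4, 125.7]
tcp_rot: [[1.0, -0.011, 0.001], [-0.011, -1.0, -0.001], [0.001, 0.001, -1.0]]
contact_force: [0.6, -5.0, -1.3]
width: 0.001
grasp_force: 2.7
```

Call:
{"op": "apply_moves", "data": {"plan": [{"tx":0,"ty":0.8,"tz":-0.3,"roll":0},{"tx":0,"ty":1.5,"tz":-0.6,"roll":0},{"tx":0,"ty":1.5,"tz":-0.6,"roll":0}]}}

```text
clock: 44.55
eef_pos: [436.3, -186.4, 118.9]
tcp_rot: [[1.0, -0.009, 0.001], [-0.009, -1.0, 0.0], [0.001, -0.0, -1.0]]
contact_force: [0.1, 0.7, 1.0]
width: 0.001
grasp_force: 0.4
```

```bash
python3 knob.py
```

```text
44.55 [ 436.3 -186.4  118.9] [0.1 0.7 1. ]
wrist dist px, angle: (np.float64(54.36927420678084), np.float64(0.75), [279, 261, 47, 40, 1000], array([298.4, 276.8]))
top dist px, angle: (np.float64(47.88624934824334), np.float64(0.0), [355, 266, 6, 2, 10], array([357.1, 266.6]))
scene dist px, angle: (np.float64(4.83452301747019), np.float64(0.65), [287, 162, 7, 8, 46], array([290.1, 165.4]))
```

Lever now at about 0.7 rad. I go over the top and press down.

Call:
{"op": "apply_moves", "data": {"plan": [{"tx":0,"ty":-0.3,"tz":3,"roll":0},{"tx":0,"ty":0,"tz":6,"roll":0},{"tx":0,"ty":2,"tz":6,"roll":0},{"tx":0,"ty":3.6,"tz":5,"roll":0},{"tx":0,"ty":3.6,"tz":3,"roll":0}]}}

```text
clock: 45.12
eef_pos: [437.9, -149.7, 150.8]
tcp_rot: [[1.0, -0.008, 0.005], [-0.008, -1.0, -0.001], [0.005, 0.001, -1.0]]
contact_force: [0.2, 0.3, 0.5]
width: -0.0
grasp_force: 0.0
```

Call:
{"op": "apply_moves", "data": {"plan": [{"tx":0,"ty":0,"tz":-1.5,"roll":0},{"tx":0,"ty":0.2,"tz":-3,"roll":0},{"tx":0,"ty":0.4,"tz":-4,"roll":0},{"tx":0,"ty":0.5,"tz":-5,"roll":0},{"tx":0,"ty":0.5,"tz":-5.5,"roll":0}]}}

```text
clock: 45.53
eef_pos: [435.5, -146.5, 92.4]
tcp_rot: [[1.0, -0.01, -0.001], [-0.01, -1.0, 0.001], [-0.001, -0.001, -1.0]]
contact_force: [-0.4, 1.0, 0.4]
width: 0.005
grasp_force: 0.0
```

Call:
{"op": "apply_moves", "data": {"plan": [{"tx":0,"ty":0,"tz":-0.5,"roll":0},{"tx":0,"ty":0,"tz":-1,"roll":0},{"tx":0,"ty":0,"tz":-1,"roll":0}]}}

```text
clock: 45.78
eef_pos: [435.7, -146.6, 83.0]
tcp_rot: [[1.0, -0.01, -0.001], [-0.01, -1.0, 0.0], [-0.001, -0.0, -1.0]]
contact_force: [-0.1, 0.3, -0.5]
width: 0.0
grasp_force: 0.0
```

```bash
python3 knob.py
```

```text
45.7833 [ 435.7 -146.6   83. ] [-0.1  0.3 -0.5]
wrist dist px, angle: (np.float64(66.13386744910491), np.float64(0.7000000000000001), [371, 289, 62, 49, 2206], array([400.9, 313. ]))
top dist px, angle: (np.float64(47.87445210217211), np.float64(0.0), [355, 266, 6, 3, 11], array([357.1, 266.7]))
scene dist px, angle: (np.float64(6.23212745532374), np.float64(0.65), [287, 163, 5, 7, 25], array([289. , 166.3]))
```

```bash
python3 - <<'E'
from h import *
c1,d1=ray('wrist',[[400.9,313]]);c2,d2=ray('scene',[[288.5,166.3]])
s=np.linalg.lstsq(np.c_[d1[0],-d2[0]],c2-c1,rcond=None)[0];print('knob',c1+s[0]*d1[0],c2+s[1]*d2[0])
for z in (110,130,150): print(at_z('wrist',[[400.9,313],[318,290]],z))
E
```

```text
knob [ 442.77253353 -177.90904907  125.7858247 ] [ 443.87091215 -177.79995468  125.15643593]
[[ 434.13871792 -182.05428917  110.        ]
 [ 445.51775635 -145.82727388  110.        ]]
[[ 445.07741232 -176.802438    130.        ]
 [ 454.75857053 -145.98089989  130.        ]]
[[ 456.01610672 -171.55058683  150.        ]
 [ 463.99938472 -146.1345259   150.        ]]
```

Call:
{"op": "apply_moves", "data": {"plan": [{"tx":0,"ty":0.3,"tz":4,"roll":0},{"tx":0,"ty":0.3,"tz":8,"roll":0},{"tx":0,"ty":0,"tz":9,"roll":0},{"tx":0.1,"ty":-2.2,"tz":9,"roll":0},{"tx":0.1,"ty":-2.2,"tz":8,"roll":0}]}}

```text
clock: 46.35
eef_pos: [438.9, -172.6, 166.5]
tcp_rot: [[1.0, -0.013, 0.006], [-0.013, -1.0, -0.004], [0.006, 0.004, -1.0]]
contact_force: [0.1, -0.9, -0.2]
width: -0.003
grasp_force: 0.0
```

Call:
{"op": "apply_moves", "data": {"plan": [{"tx":0,"ty":0,"tz":-1,"roll":0},{"tx":0,"ty":0.2,"tz":-2,"roll":0},{"tx":0,"ty":0.6,"tz":-3,"roll":0},{"tx":0,"ty":1.1,"tz":-4,"roll":0}]}}

```text
clock: 46.68
eef_pos: [436.3, -156.5, 121.9]
tcp_rot: [[1.0, -0.01, -0.001], [-0.01, -1.0, 0.001], [-0.001, -0.001, -1.0]]
contact_force: [0.3, 0.3, 0.3]
width: 0.003
grasp_force: 0.0
```

Call:
{"op": "apply_moves", "data": {"plan": [{"tx":0,"ty":0.3,"tz":-1,"roll":0},{"tx":0,"ty":0.6,"tz":-2,"roll":0},{"tx":0,"ty":0.8,"tz":-3,"roll":0},{"tx":0,"ty":0.8,"tz":-3.6,"roll":0}]}}

```text
clock: 47.02
eef_pos: [436.4, -148.6, 86.0]
tcp_rot: [[1.0, -0.009, -0.001], [-0.009, -1.0, 0.001], [-0.001, -0.001, -1.0]]
contact_force: [-0.3, 0.2, 0.9]
width: -0.004
grasp_force: 0.0
```

```bash
python3 knob.py
```

```text
47.0167 [ 436.4 -148.6   86. ] [-0.3  0.2  0.9]
wrist dist px, angle: (np.float64(64.24212753139264), np.float64(0.7000000000000001), [365, 288, 60, 50, 2214], array([393.4, 312.1]))
top dist px, angle: (np.float64(47.88624934824334), np.float64(0.0), [355, 266, 6, 2, 10], array([357.1, 266.6]))
scene dist px, angle: (np.float64(6.195761494920189), np.float64(0.65), [287, 162, 5, 8, 26], array([288.8, 165.9]))
```

```bash
python3 - <<'E'
from h import *
np.set_printoptions(precision=1,suppress=True)
c,d=ray('wrist',[[395,313],[395,318]]);print(c,ctrl.sense()['eef_pos']);print(c+d*136,c+d*143)
# first slip frame: same orientation, camera shifted by the TCP shift
c1=c+np.array([436.1,-172.3,151.5])-ctrl.sense()['eef_pos'];d1=ray('wrist',[[379.7,283.7]])[1];print(c1+d1*170)
# raised, w9 blob 37x38 at (343.2,180)
c9=c+np.array([391.8,-203.2,221.])-ctrl.sense()['eef_pos'];d9=ray('wrist',[[343.2,180]])[1];print(c9+d9*340*24/37.5)
im=cap('wrist');hs=cv2.cvtColor(im,cv2.COLOR_RGB2HSV);m=((hs[...,0]<10)|(hs[...,0]>170))&(hs[...,1]>110)&(hs[...,2]>50)
k,l,st,ce=cv2.connectedComponentsWithStats(m.astype(np.uint8));i=1+np.argmax(np.where((abs(st[1:,0]-365)<15),st[1:,4],0))
for y in range(286,342,4): x=np.nonzero(l[y]==i)[0]; print(y,x.min() if len(x) else None,x.max() if len(x) else None, end='; ')
E
```

```text
[ 508.2 -149.7  247.1] [ 436.6 -149.4   87. ]
[[ 441.1 -179.4  124.8]
 [ 439.2 -179.4  125.3]] [[ 437.6 -181.   118.5]
 [ 435.6 -181.   119.1]]
[[ 437.9 -202.2  154.6]]
[[ 438.1 -218.7  161.8]]
286 None None; 290 378 402; 294 372 409; 298 368 413; 302 366 417; 306 364 419; 310 363 420; 314 362 420; 318 362 421; 322 363 421; 326 364 420; 330 366 419; 334 367 384; 338 None None;
```

The knob is really at y≈-179, z≈128, which puts the pivot near y≈-260. I had been pressing too far out, so now I press from above at y≈-177.

Call:
{"op": "apply_moves", "data": {"plan": [{"tx":0,"ty":0.3,"tz":4,"roll":0},{"tx":0,"ty":0.3,"tz":7.5,"roll":0},{"tx":0,"ty":0,"tz":7.5,"roll":0},{"tx":0,"ty":-2.8,"tz":7.5,"roll":0},{"tx":0,"ty":-2.8,"tz":7,"roll":0}]}}

```text
clock: 47.63
eef_pos: [438.0, -182.4, 159.7]
tcp_rot: [[1.0, -0.014, 0.004], [-0.014, -1.0, -0.004], [0.004, 0.004, -1.0]]
contact_force: [-1.2, -0.5, 0.4]
width: 0.001
grasp_force: 0.0
```

Call:
{"op": "apply_moves", "data": {"plan": [{"tx":0,"ty":0,"tz":-1,"roll":0},{"tx":0,"ty":0,"tz":-2,"roll":0},{"tx":0,"ty":0.2,"tz":-3,"roll":0},{"tx":0,"ty":0.4,"tz":-4,"roll":0}]}}

```text
clock: 47.97
eef_pos: [436.6, -172.5, 116.2]
tcp_rot: [[1.0, -0.009, -0.001], [-0.009, -1.0, 0.001], [-0.001, -0.001, -1.0]]
contact_force: [0.7, 2.2, 2.2]
width: 0.003
grasp_force: 1.4
```

Call:
{"op": "apply_moves", "data": {"plan": [{"tx":0,"ty":0,"tz":-1,"roll":0},{"tx":0,"ty":0.2,"tz":-2,"roll":0},{"tx":0,"ty":0.2,"tz":-2.8,"roll":0},{"tx":0,"ty":0.2,"tz":-2.8,"roll":0}]}}

```text
clock: 48.3
eef_pos: [435.9, -170.9, 87.6]
tcp_rot: [[1.0, -0.01, -0.003], [-0.01, -1.0, 0.001], [-0.003, -0.001, -1.0]]
contact_force: [-0.3, 0.5, 0.4]
width: 0.001
grasp_force: 0.0
```

Call:
{"op": "apply_moves", "data": {"plan": [{"tx":0,"ty":0,"tz":-0.5,"roll":0},{"tx":0,"ty":0,"tz":-0.8,"roll":0},{"tx":0,"ty":0,"tz":-0.8,"roll":0}]}}

```text
clock: 48.55
eef_pos: [437.3, -171.6, 82.7]
tcp_rot: [[1.0, -0.01, 0.001], [-0.01, -1.0, -0.001], [0.001, 0.001, -1.0]]
contact_force: [-5.2, 2.5, 16.8]
width: 0.001
grasp_force: 8.4
```

```bash
python3 - <<'E'
from h import *
np.set_printoptions(precision=1,suppress=True)
print(ctrl.sense()['eef_pos'],ctrl.sense()['contact_force'])
im=cap('wrist');hs=cv2.cvtColor(im,cv2.COLOR_RGB2HSV);m=((hs[...,0]<10)|(hs[...,0]>170))&(hs[...,1]>110)&(hs[...,2]>50)
k,l,st,ce=cv2.connectedComponentsWithStats(m.astype(np.uint8))
for i in range(1,k):
    if st[i,4]>150:
        x,y,w,h,a=st[i]; c,d=ray('wrist',[[x+w/2,y+h/2]]); print(st[i],ce[i],(c+d*340*24/max(w,h)))
E
```

```text
[ 437.3 -171.6   82.7] [-5.2  2.5 16.8]
[295 263  46  29 725] [317. 275.] [[ 439.5 -170.6   78.2]]
```

Firm contact (17 N) exactly where the knob lies flat. I retreat and verify.

Call:
{"op": "apply_moves", "data": {"plan": [{"tx":0,"ty":0,"tz":3,"roll":0},{"tx":0,"ty":0,"tz":7,"roll":0},{"tx":-1,"ty":0,"tz":11,"roll":0},{"tx":-3,"ty":0,"tz":14,"roll":0},{"tx":-6,"ty":0,"tz":15,"roll":0}]}}

```text
clock: 49.02
eef_pos: [380.0, -172.1, 236.1]
tcp_rot: [[1.0, -0.009, 0.008], [-0.009, -1.0, -0.003], [0.008, 0.003, -1.0]]
contact_force: [-0.1, -0.9, 0.9]
width: -0.005
grasp_force: 0.0
```

Call:
{"op": "apply_moves", "data": {"plan": [{"tx":0,"ty":0,"tz":0,"roll":0},{"tx":0,"ty":0,"tz":0,"roll":0},{"tx":0,"ty":0,"tz":0,"roll":0}]}}

```text
clock: 49.27
eef_pos: [377.1, -171.8, 231.6]
tcp_rot: [[1.0, -0.011, 0.001], [-0.011, -1.0, -0.001], [0.001, 0.001, -1.0]]
contact_force: [0.5, 0.1, 0.5]
width: 0.001
grasp_force: 0.0
```

```bash
python3 - <<'E'
from h import *
np.set_printoptions(precision=1,suppress=True)
s=ctrl.sense();print(s['clock'],s['eef_pos'],s['contact_force'])
im=cap('wrist','w10');hs=cv2.cvtColor(im,cv2.COLOR_RGB2HSV);m=((hs[...,0]<10)|(hs[...,0]>170))&(hs[...,1]>110)&(hs[...,2]>50)
k,l,st,ce=cv2.connectedComponentsWithStats(m.astype(np.uint8))
for i in range(1,k):
    if st[i,4]>150: print(st[i],at_z('wrist',[ce[i]],90),at_z('wrist',[ce[i]],110))
t=cap('top','t10');sc=cap('scene','s10')
hs=cv2.cvtColor(sc,cv2.COLOR_RGB2HSV);m=((hs[...,0]<10)|(hs[...,0]>170))&(hs[...,1]>110)&(hs[...,2]>50)
k,l,st,ce=cv2.connectedComponentsWithStats(m.astype(np.uint8))
for i in range(1,k):
    if 265<ce[i][0]<310 and 130<ce[i][1]<200: print('scene',st[i],ce[i])
print('model scene flat / 0.2rad',proj('scene',[[434,-170,90],[434,-172,108]]))
for c in ('green','blue','red'):
    for o in imaging.outline_of('torch_'+c,'top')[:4]: print(c,round(o['confidence'],2),np.round(o['extent']))
print('green',torch('top',t,'green',(435,195,460,265),105))
strips('top',t,90,None,20)
E
```

```text
49.2667 [ 377.1 -171.8  231.6] [0.5 0.1 0.5]
[610  20  30  17 275] [[ 531.9 -418.3   90. ]] [[ 526.4 -401.9  110. ]]
[304 137  26  28 558] [[ 439.6 -169.9   90. ]] [[ 440.2 -170.   110. ]]
scene [289 172   7   7  44] [292.  175.1]
model scene flat / 0.2rad [[293.5 174.6]
 [292.8 170. ]]
green 0.97 [252. 313.  46.  59.]
green 0.85 [332. 279.  31.  47.]
green 0.72 [413. 202.  94.  51.]
green 0.66 [141. 253.  38.  53.]
blue 0.95 [466. 202.  14.  50.]
blue 0.37 [412. 270.  26.  11.]
red 0.71 [491. 232.   4.  20.]
red 0.34 [342. 189. 259.  89.]
green (array([ 572.7, -277.2]), array([ 1., -0.]), np.float64(128.32073567726093))
red [355 178  16   4  58] [362.2 179.5] [734.  -17.3]
red [489 233  11  14  96] [495.2 238.9] [ 539.9 -428.4]
red [411 272   7   7  39] [414.1 274.7] [ 432. -171.]
red [ 32 303  75  33 517] [ 68.1 318.6] [297.3 926.7]
green [ 524  158   55   41 1571] [548.2 174.3] [ 738.6 -631.4]
green [444 204   8  43 261] [447.5 225.1] [ 586.9 -281.2]
green [620 316  20  13  49] [631.6 322.4] [ 263.6 -881.6]
green [261 318  36  53 556] [278.4 344.8] [226.  247.2]
blue [123 203  17  18 227] [131.3 211.7] [641.3 723.5]
blue [467 205  10  43 333] [471.5 225.9] [ 583.2 -357.8]
```

The knob matches the flat pose in all three cameras, the slide is home, and the torches are seated.

```bash
python3 -c "
from plant import job
print(job.close_job())"
```

```text
the job is handed in; nothing more can be done
None
```

I drew the slide out, snapped all three torches home and tugged them at about 12–13 N, all holding. I then pushed the slide back to its stop, pressed the lock lever flat and handed the job in at about 49 s. The hand-in returned no verdict.

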